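# Clear the repair bench into its matching holders

## Task

The repair is finished, so clear the bench: lay the red screwdriver in the long narrow green recess, set the blue parts tray squarely inside the white rectangle on the black mat, stand the glue bottle upright inside the red cup, and take the green circuit card out of its little stand and slide it edgewise down between the white guides of the card rack until it rests on the bottom. Any order will do and each thing may go either way round; let go of everything and leave it at rest.

Things in the scene. Friction and masses are not known exactly. Their poses are not given: they have to be found in the camera images.
- screwdriver_mid (a point): The screwdriver, lying flat, 160 mm long: red round handle (22 mm thick, 80 mm long) and thin steel shaft (5 mm, 80 mm long). This point is the middle of its length, where handle and shaft meet, on its axis (11 mm above what it lies on). Own y runs along it: handle from y = 0 to +80 mm, shaft to -80 mm. Centre of mass about y = +40 mm: grip the handle there. It can roll.
- parts_tray: Open blue tray with two compartments, 66 mm (own x) by 110 mm (own y) by 22 mm high, walls 2 mm thick, rigid; the small screws in it are fixed. Origin: centre of its underside. Grip it across the 66 mm width, at the middle of its length.
- glue_bottle: White upright glue bottle with red nozzle cap, 130 mm high; body 38 mm in diameter up to 90 mm above the base, cap 30 mm wide from there to 106 mm, narrow spout above. Origin: centre of its underside, own z up. Rigid and closed. Like all the loose things it starts on a flat fixed grey mat, 5 mm thick.
- circuit_card: Green plug-in card on edge, 4 mm thick (own x), 80 mm wide (y), 70 mm high, with an orange flat-sided grip bar on top (12 mm in x, 46 mm in y, 69 to 94 mm above the bottom edge); chips on one face, clear of the guides. Origin: middle of the bottom edge, z up. Starts 24 mm deep with 1 mm play in the slot of a fixed low grey stand: lift straight up.
- driver_rest: Fixed low rest with a green floor and black raised rim, 62 mm (own x) by 200 mm (own y). The recess is 40 mm (x) by 180 mm (y), its floor 4 mm above the table, the rim 3.5 mm above the floor. Origin: under the centre of the recess, at table height. The screwdriver lies in the recess along own y.
- tray_mat: Fixed flat black mat, 98 mm (own x) by 142 mm (own y), top 4 mm above the table, with a white rectangular outline 78 mm (x) by 122 mm (y) drawn at its centre. Origin: under the centre, at table height. The tray stands within the outline, its long side (y) along own y.
- bottle_cup: Fixed shallow round red cup, 72 mm outer and 60 mm inner diameter, rim 16 mm high, inner floor 4 mm above the table. Origin: under its centre, at table height, own z up.
- card_rack: Fixed card rack: base 60 mm (own x) by 126 mm (y), top 6 mm above the table; two white upright guides face each other along y, open between. Slots 7 mm wide in x, 87 mm apart bottom to bottom in y, up to 52 mm above the table; above that they flare to 23 mm (x) and 103 mm (y) at 64 mm. Origin: under the centre, at table height. A seated card (width along y) rests on the base.

How it is judged:
By the outcome, as a careful person would: the job done as asked, in the order asked, and still so for the second after the job is handed in, with the robot touching nothing.
It also fails if it takes over 128 s, if anything falls off the work surface, if the arm or the gripper's body presses on something with over 40 N, if the wrist force passes 120 N, or if a joint passes its speed limit or range.

## Robot

A 6-joint arm with a two-finger parallel gripper is mounted at the origin on a cart in front of the work surface, level with it; the furniture and walls round the work are solid. World frame = base frame: x ahead of the robot, y to its left, z up, the work surface at z = 0. Lengths are in m, angles in rad, forces in N, time in s.
With the tool pointing down it reaches from about 0.35 to 0.775 m from the base axis. Payload 7.3 kg.
Tool frame: the origin (TCP) lies at the centre of the arm's flange, where the gripper is bolted on; the fingertips stand 178 mm ahead of it and the grasp point (between the pads) lies 159 mm ahead of it; x points along the fingers, y is the direction in which the jaws open and shut, and the axes are right-handed (so a half turn about x gives the same grasp; the last joint's range is limited). The gripper opens to 92 mm and grips with 3 to 60 N. Pads are 19 mm wide; open, the fingers measure 130 mm over their backs; the gripper's body (75 mm by 190 mm) begins 47 mm behind the grasp point.
Start: joints at [1.022, 0.342, 1.524, -0, 1.275, -0.146], TCP at [0.206, 0.483, 0.405] pointing down, gripper open.
Joint ranges: [-2.53, 2.53], [-0.77, 2.02], [0.04, 2.7], [-1, 4.14], [0.28, 2.66], [-3.11, 3.11]. Speed limits (rad/s): [2.57, 2.57, 3.14, 3.14, 3.14, 3.14].

## Interface

Orientations are given as [roll, pitch, yaw] about the fixed x, y, z axes, in that order (R = Rz(yaw) Ry(pitch) Rx(roll)).
In Python, from cell import readout, cams, workorder gives the robot as it stands.
- The arm moves only by the shell command python3 -m inch 'ROWS' [FORCE]. ROWS is text: rows parted by semicolons, each of 5 numbers parted by spaces: the shift along the world's x, y, z in mm, then the turn about the world's z in rad, then the opening, from 0 (shut) to 1 (fully open). A call has 1 to 8 rows; each row shifts and turns the commanded pose from where the row before left it; what a row does not reach is not made up. A row lasts 1/12 s, in which the tool goes at most 41.7 mm and 7.16 degrees, less where a joint would pass 70% of its speed; a pose out of reach is approached as far as the arm can. A call is refused whole if a number of a shift passes 41.7 or a number of a turn 0.125, either way. A call with a gripper value outside its range is refused whole. The fingers move at their own pace and stop on an object; FORCE is the grip in N (left out, the last holds). Time passes only in rows, so rows that do not move let the fingers close. It gives the time, the measured TCP pose, the force and the opening at its end, in the units of the state.
- readout.observe(): the state, without advancing time (a new reading comes with each control period).
- cams.read_camera(name): name is "scene" or "top" or "wrist"; returns a dict with "color" (480x640x3 uint8, red, green, blue), "fx", "fy", "cx", "cy" (pixels), "world_to_cam" (4x4, takes a point from world to camera coordinates); the wrist camera has in their place "T_tool_cam" (4x4, takes a point from camera to tool coordinates, whose origin is the TCP and whose axes are the tool frame's). Camera axes: x right, y down, z forward; pixel columns grow to the right and rows downward; lengths in m; the calibration is good to about 2 mm. A picture is of the moment at which its call begins: read the wrist's pose just before it. There is no depth.
- workorder.hand_in(): hands the job in, once; it reports no verdict.
The state is a dict: "time": time; "qpos": joint angles; "qvel": joint speeds; "joint_efforts": joint torques, N m; "tool_pos": TCP position; "tool_rot": TCP orientation; "contact_force": force on the tool from outside, world axes, zero at the start; "torque": the same for the moment, N m; "opening": finger opening in m.
Only numpy, scipy, OpenCV 4.12 (cv2) and the standard library are available. Lean on these libraries where they do the work, as an engineer would, in place of code of your own. Each camera call takes 0.05 s, during which the arm holds its last target.

## Working session

There is one attempt and no reset: what is moved stays moved. The work goes in short steps, Python scripts to look and compute and a shell command to move; the robot and the scene stay as the last step left them, time stands still between calls to the robot, and variables do not carry over. Pictures are saved under pics/ and viewed, and the job is handed in when it is done.

```bash
mkdir -p pics; ls; python3 - <<'E'
from cell import readout,cams
import cv2,numpy as np
s=readout.observe();print(s)
for n in ["scene","top","wrist"]:
    c=cams.read_camera(n);cv2.imwrite(f"pics/{n}0.png",c["color"][:,:,::-1]);print(n,{k:(np.round(v,4).tolist()) for k,v in c.items() if k!="color"})
E
```

```text
pics
{'time': 0.0, 'qpos': array([ 1.02199490e+00,  3.42702838e-01,  1.52502686e+00, -1.66605209e-05,
        1.27541043e+00, -1.46014529e-01]), 'qvel': array([-0.00074712,  0.00019839, -0.00070545,  0.00043477, -0.00051601,
        0.00086122]), 'joint_efforts': array([-4.29802794e-04, -4.31228828e+01, -2.44219851e+01,  7.17144390e-02,
        5.59333863e-02, -1.47729434e-04]), 'tool_pos': array([0.20570428, 0.48286627, 0.40405164]), 'tool_rot': array([-1.70651611,  1.56924877, -2.10929815]), 'contact_force': array([ 0.15774079, -0.12570838, -0.41539011]), 'torque': array([-0.01897829, -0.04063554, -0.03730599]), 'opening': 0.09186321560984854}
scene {'fx': 514.3879, 'fy': 514.3879, 'cx': 309.7306, 'cy': 233.2114, 'world_to_cam': [[0.8349, -0.5503, 0.0084, -0.4009], [-0.2677, -0.4194, -0.8674, 0.193], [0.4809, 0.722, -0.4975, 0.8754], [0.0, 0.0, 0.0, 1.0]]}
top {'fx': 512.7743, 'fy': 512.7743, 'cx': 322.8338, 'cy': 235.1608, 'world_to_cam': [[0.0079, -1.0, -0.0024, 0.0948], [-0.9925, -0.0076, -0.1217, 0.5366], [0.1217, 0.0033, -0.9926, 1.0139], [0.0, 0.0, 0.0, 1.0]]}
wrist {'fx': 380.5889, 'fy': 380.5889, 'cx': 321.1964, 'cy': 243.0272, 'T_tool_cam': [[-0.0004, -0.3044, 0.9525, 0.0196], [1.0, -0.0013, -0.0, 0.0001], [0.0013, 0.9525, 0.3044, -0.0836], [0.0, 0.0, 0.0, 1.0]]}
```

View pics/scene0.png

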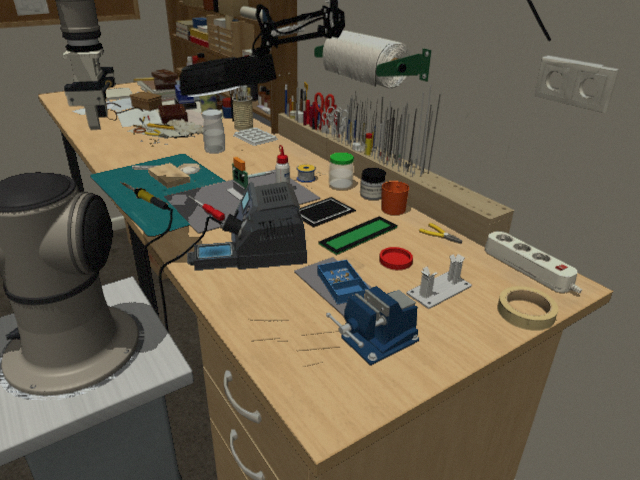

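View pics/top0.png

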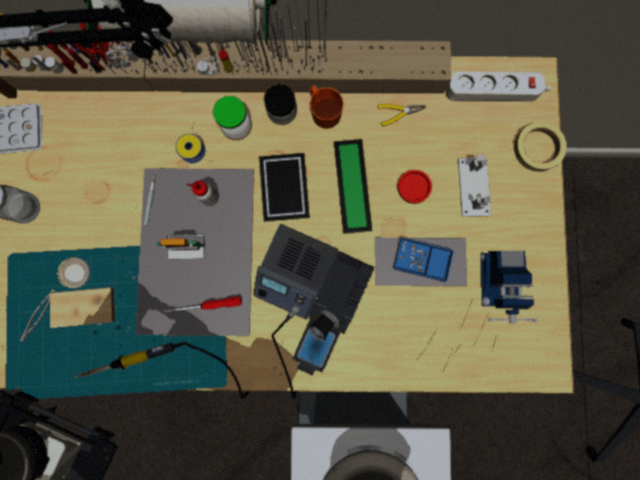

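View pics/wrist0.png

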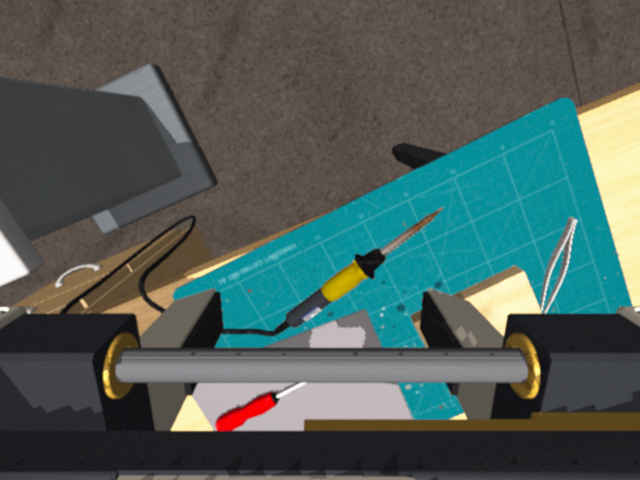

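Top view: card stand at ~(185,243), bottle (203,188), screwdriver (205,304), tray (423,260), rack (475,185), cup (414,186), rest (352,185), mat (284,186). The solder station (315,290) is an obstacle. Next, enlarged crops.

```bash
cat > h.py <<'E'
from cell import readout,cams
import cv2,numpy as np
from scipy.spatial.transform import Rotation as Rn
def T_tool():
    s=readout.observe();T=np.eye(4);T[:3,:3]=Rn.from_euler('xyz',s['tool_rot']).as_matrix();T[:3,3]=s['tool_pos'];return T
def grab(n,fn):
    T=T_tool();c=cams.read_camera(n);cv2.imwrite(f"pics/{fn}.png",c["color"][:,:,::-1])
    K=np.array([[c['fx'],0,c['cx']],[0,c['fy'],c['cy']],[0,0,1]])
    W=c['world_to_cam'] if 'world_to_cam' in c else np.linalg.inv(T@c['T_tool_cam'])
    np.savez(f"pics/{fn}.npz",K=K,W=W);return K,W
def crop(fn,x0,y0,w,h,k,out):
    im=cv2.imread(f"pics/{fn}.png")[y0:y0+h,x0:x0+w];im=cv2.resize(im,None,fx=k,fy=k,interpolation=cv2.INTER_CUBIC)
    for x in range((x0+9)//10*10,x0+w,10):
        cv2.line(im,((x-x0)*k,0),((x-x0)*k,12 if x%50 else 25),(0,0,255),1)
        if x%50==0 or k>5: cv2.putText(im,str(x),((x-x0)*k,35),0,.4,(0,0,255),1)
    for y in range((y0+9)//10*10,y0+h,10):
        cv2.line(im,(0,(y-y0)*k),(12 if y%50 else 25,(y-y0)*k),(0,0,255),1)
        if y%50==0 or k>5: cv2.putText(im,str(y),(27,(y-y0)*k+4),0,.4,(0,0,255),1)
    cv2.imwrite(f"pics/{out}.png",im)
def KW(fn): d=np.load(f"pics/{fn}.npz");return d['K'],d['W']
def onz(fn,uv,z):
    K,W=KW(fn);C=np.linalg.inv(W);out=[]
    for p in np.atleast_2d(uv):
        d=C[:3,:3]@np.linalg.inv(K)@[p[0],p[1],1];o=C[:3,3];out.append(o+d*(z-o[2])/d[2])
    return np.array(out)
def tri(*obs):
    A=[];b=[]
    for fn,uv in obs:
        K,W=KW(fn);C=np.linalg.inv(W);d=C[:3,:3]@np.linalg.inv(K)@[uv[0],uv[1],1];d/=np.linalg.norm(d);P=np.eye(3)-np.outer(d,d);A.append(P);b.append(P@C[:3,3])
    x,r,_,_=np.linalg.lstsq(np.vstack(A),np.hstack(b),rcond=None);return x,(np.sqrt(r.sum()))
def proj(fn,X):
    K,W=KW(fn);p=(W[:3,:3]@np.atleast_2d(X).T).T+W[:3,3];p=p@K.T;return p[:,:2]/p[:,2:]
E
python3 - <<'E'
from h import *
grab("top","t1");grab("scene","s1")
crop("t1",130,130,200,150,4,"c1");crop("t1",320,130,200,150,4,"c2");crop("t1",130,240,200,150,4,"c5")
crop("s1",150,120,200,150,4,"c3");crop("s1",300,180,200,150,4,"c4")
E
```

```text
(no output)
```

View pics/c1.png

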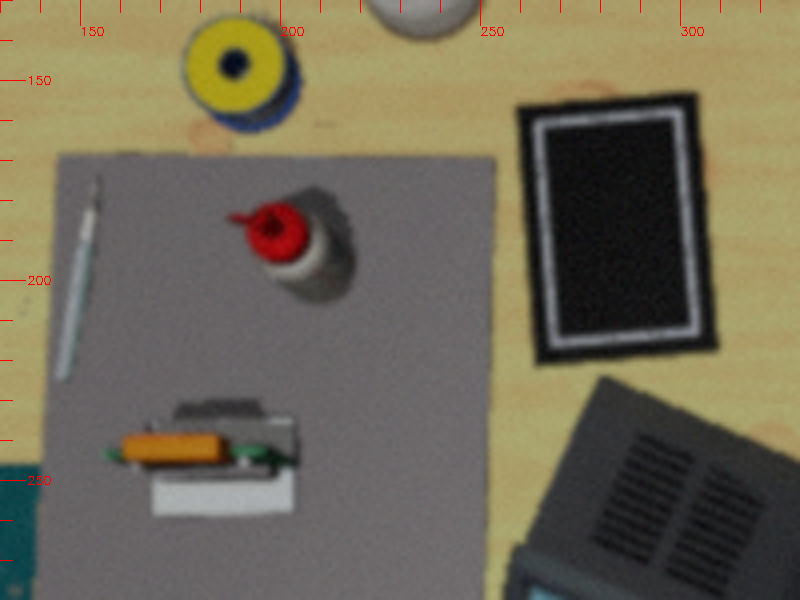

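View pics/c2.png

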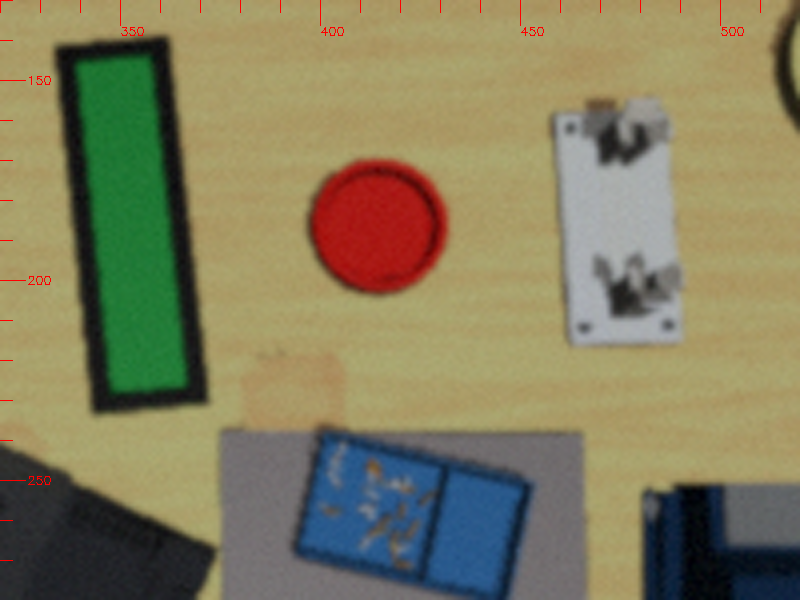

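View pics/c3.png

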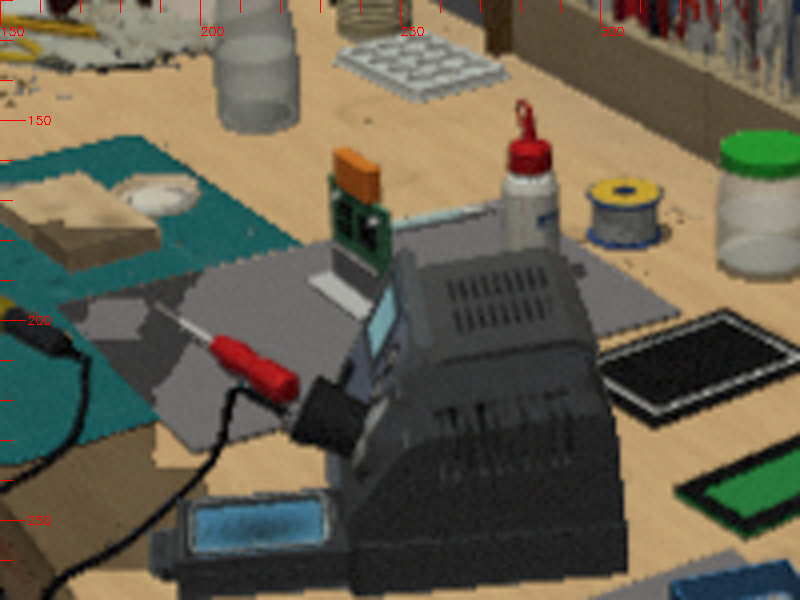

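View pics/c4.png

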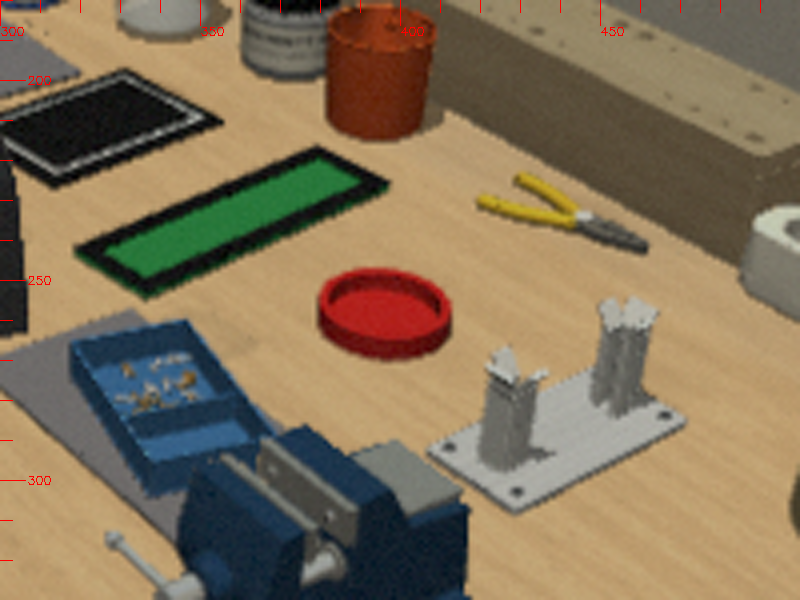

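View pics/c5.png

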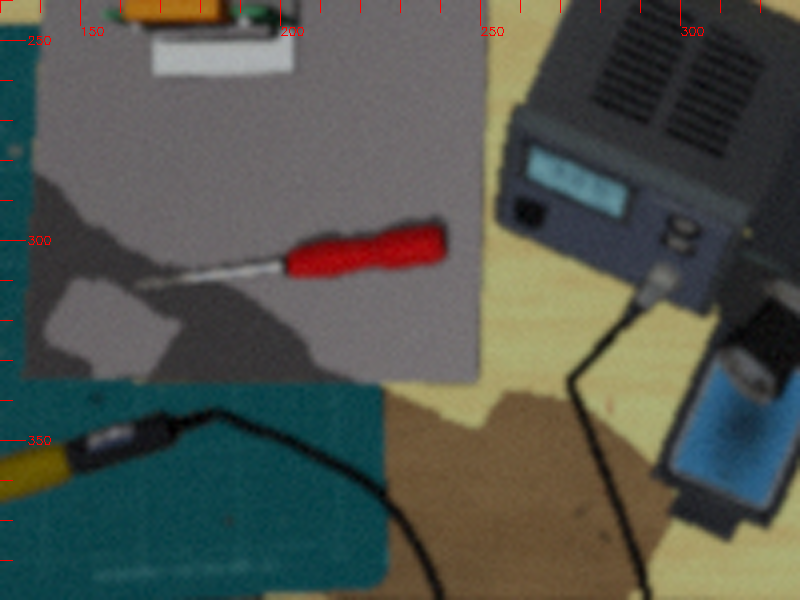

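```bash
python3 - <<'E'
from h import *
np.set_printoptions(precision=4,suppress=True)
for nm,z,p in [("rest",.0075,[(334,142),(361.5,139.5),(371.5,231),(343.5,233)]),("mat",.004,[(259.5,157),(304,153.5),(309.5,217),(264.5,220.5)]),("cup",.016,[(414,186)]),("rack",.006,[(459,158.5),(490,215),(462.5,216)]),("tray",.027,[(400,238.5),(452.5,250.5),(393.5,268.5)]),("drv",.016,[(241,300),(201,306),(164,311)]),("greymat",.005,[(144,169),(253,169.5)]),("cardbar top",.119-.02,[(160,241),(185.5,241)])]:
    X=onz("t1",p,z);print(nm,X[:,:2].tolist() if 0 else np.round(X[:,:2],4).tolist(), np.round(np.linalg.norm(np.diff(X[:,:2],axis=0),axis=1),4))
# two-view checks
print("mat corner far-right",tri(("t1",(304,153.5)),("s1",(329.5,197.5))))
print("rest corner",tri(("t1",(361.5,139.5)),("s1",(378,217))))
print("cup centre",tri(("t1",(414,186)),("s1",(394.3,253.5))))
print("rest near-left",tri(("t1",(371.5,231)),("s1",(335,254))))
print("rack right corner",tri(("t1",(490,215)),("s1",(427,307))))
print("tray TL",tri(("t1",(400,238.5)),("s1",(317,267))))
print("driver handle end",tri(("t1",(241,300)),("s1",(222,218))))
print("bottle cap",tri(("t1",(198,187)),("s1",(281,156))))
print("bar",tri(("t1",(160.5,242)),("s1",(232,159))),tri(("t1",(185.5,242)),("s1",(244,164))))
E
```

```text
rest [[0.7399, 0.0768], [0.7458, 0.018], [0.5485, -0.0027], [0.5438, 0.0559]] [0.0591 0.1984 0.0588]
mat [[0.7068, 0.2359], [0.7151, 0.1408], [0.5777, 0.1275], [0.5695, 0.2222]] [0.0955 0.1381 0.0951]
cup [[0.6433, -0.0914]] []
rack [[0.706, -0.1899], [0.5845, -0.2521], [0.582, -0.1942]] [0.1365 0.0579]
tray [[0.5309, -0.0593], [0.507, -0.1663], [0.4693, -0.0454]] [0.1097 0.1266]
drv [[0.4031, 0.2652], [0.3903, 0.3466], [0.3796, 0.4217]] [0.0823 0.0759]
greymat [[0.6784, 0.4815], [0.679, 0.249]] [0.2325]
cardbar top [[0.5141, 0.4098], [0.5145, 0.361]] [0.0487]
mat corner far-right (array([0.6745, 0.153 , 0.0507]), np.float64(0.04219740318591587))
rest corner (array([0.7187, 0.031 , 0.0361]), np.float64(0.02856167016768896))
cup centre (array([ 0.6413, -0.09  ,  0.018 ]), np.float64(0.002518468051218281))
rest near-left (array([ 0.5477, -0.0023,  0.0019]), np.float64(0.002560282380141547))
rack right corner (array([ 0.5829, -0.2512,  0.0038]), np.float64(0.0033791442550400565))
tray TL (array([ 0.5047, -0.046 ,  0.014 ]), np.float64(0.04407848673473331))
driver handle end (array([0.4015, 0.2666, 0.0124]), np.float64(0.002443879855846267))
bottle cap (array([0.6161, 0.3411, 0.1041]), np.float64(0.0041173092069653906))
bar (array([0.5085, 0.4123, 0.0942]), np.float64(0.006573522739599207)) (array([0.513 , 0.3616, 0.0964]), np.float64(0.0002328191993578415))
```

```bash
python3 - <<'E'
from h import *
np.set_printoptions(precision=4,suppress=True)
T=T_tool();print(T)
print("lamp",tri(("t1",(165,45)),("s1",(273,68))),tri(("t1",(160,45)),("s1",(273,85))))
for p in [(160,45),(0,35)]: print(onz("t1",p,.3),onz("t1",p,.4),onz("t1",p,.5))
crop("t1",0,0,200,150,4,"c6");crop("s1",150,20,200,150,4,"c7")
E
```

```text
[[-0.0004  0.392   0.92    0.2057]
 [-0.0006  0.92   -0.392   0.4829]
 [-1.     -0.0007 -0.0001  0.4044]
 [ 0.      0.      0.      1.    ]]
lamp (array([0.698 , 0.3621, 0.3455]), np.float64(0.11744463096889787)) (array([0.7165, 0.3865, 0.2976]), np.float64(0.1253835871256872))
[[0.8057 0.3595 0.3   ]] [[0.7543 0.3253 0.4   ]] [[0.7028 0.2911 0.5   ]]
[[0.8209 0.6157 0.3   ]] [[0.7674 0.5483 0.4   ]] [[0.714  0.4809 0.5   ]]
```

View pics/c6.png

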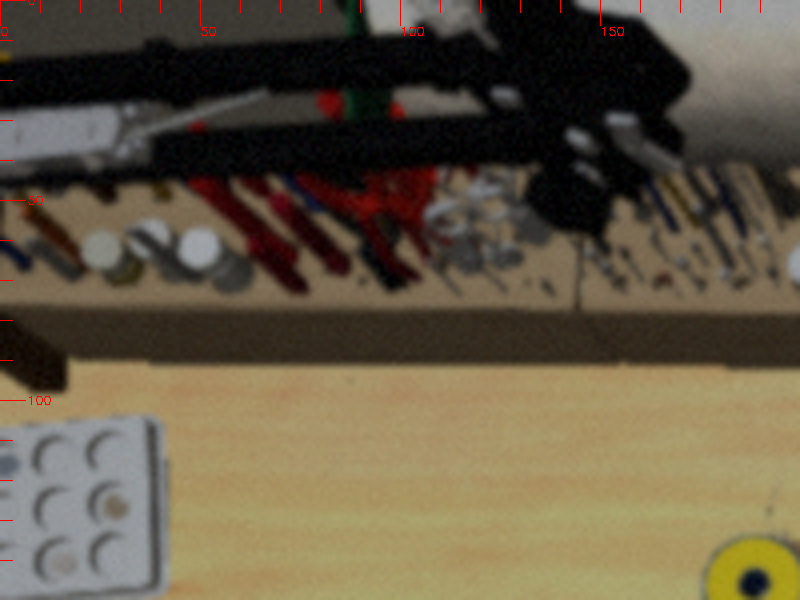

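View pics/c7.png

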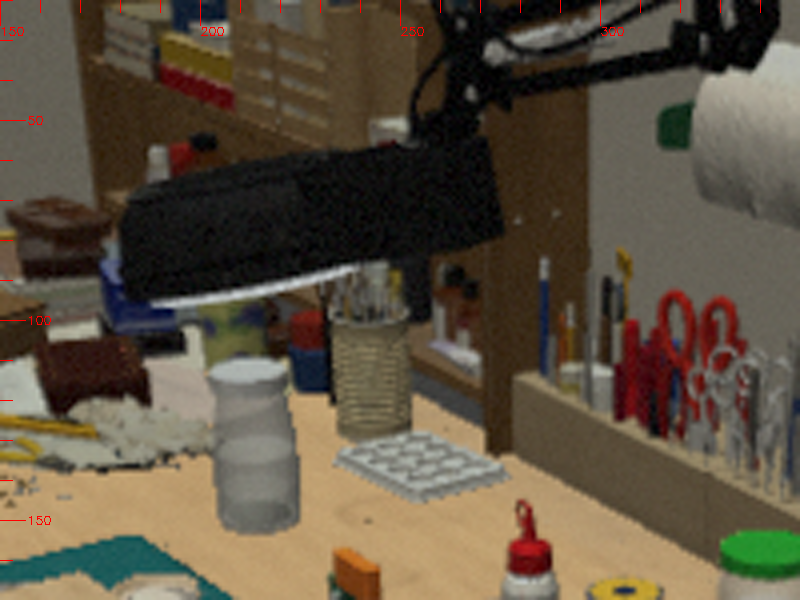

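```bash
python3 - <<'E'
from h import *
np.set_printoptions(precision=3,suppress=True)
for p in [(272,78),(185,90),(262,40)]:
  for z in [.2,.3,.4,.5,.6,.7]:
    X=onz("s1",p,z)[0]; print(p,X,proj("t1",X))
E
```

```text
(272, 78) [0.826 0.756 0.2  ] [[-42.944  60.491]]
(272, 78) [0.614 0.38  0.3  ] [[140.95  162.644]]
(272, 78) [0.402 0.004 0.4  ] [[394.593 303.544]]
(272, 78) [ 0.19  -0.372  0.5  ] [[766.959 510.394]]
(272, 78) [-0.021 -0.748  0.6  ] [[1366.87   843.646]]
(272, 78) [-0.233 -1.124  0.7  ] [[2494.664 1470.139]]
(185, 90) [0.521 0.759 0.2  ] [[-61.419 228.886]]
(185, 90) [0.384 0.382 0.3  ] [[131.605 312.78 ]]
(185, 90) [0.248 0.005 0.4  ] [[394.53  427.055]]
(185, 90) [ 0.111 -0.371  0.5  ] [[773.725 591.864]]
(185, 90) [-0.026 -0.748  0.6  ] [[1368.206  850.243]]
(185, 90) [-0.163 -1.125  0.7  ] [[2433.991 1313.464]]
(262, 40) [1.153 1.421 0.2  ] [[-380.315 -107.925]]
(262, 40) [0.86  0.881 0.3  ] [[-162.625   10.701]]
(262, 40) [0.568 0.341 0.4  ] [[141.626 176.497]]
(262, 40) [ 0.276 -0.198  0.5  ] [[596.881 424.58 ]]
(262, 40) [-0.016 -0.738  0.6  ] [[1352.66   836.429]]
(262, 40) [-0.309 -1.278  0.7  ] [[2853.149 1654.094]]
```

```bash
python3 -m inch '24 -22 -9 -0.12 1;24 -22 -9 -0.12 1;24 -22 -9 -0.12 1;24 -22 -9 -0.12 1;24 -22 -9 -0.12 1;24 -22 -9 -0.12 1;24 -22 -9 -0.12 1;23 -22 -9 -0.12 1'; python3 -m inch '0 0 0 -0.06 1;0 0 0 0 1;0 0 0 0 1;0 0 0 0 1'
python3 - <<'E'
from h import *
np.set_printoptions(precision=4,suppress=True)
grab("wrist","w1");print(T_tool());crop("w1",0,0,640,480,1,"w1v")
E
```

```text
time: 0.92
tool_pos: [0.3978, 0.3057, 0.3324]
tool_rot: [1.802, 1.57, 0.433]
contact_force: [1.1, 0.7, -0.6]
opening: 0.0918
time: 1.25
tool_pos: [0.3963, 0.3075, 0.333]
tool_rot: [2.338, 1.57, 0.918]
contact_force: [-0.5, 0.1, -0.5]
opening: 0.0921
[[ 0.0004  0.9886  0.1504  0.3962]
 [ 0.0003  0.1504 -0.9886  0.3076]
 [-1.      0.0004 -0.0003  0.333 ]
 [ 0.      0.      0.      1.    ]]
```

View pics/w1v.png

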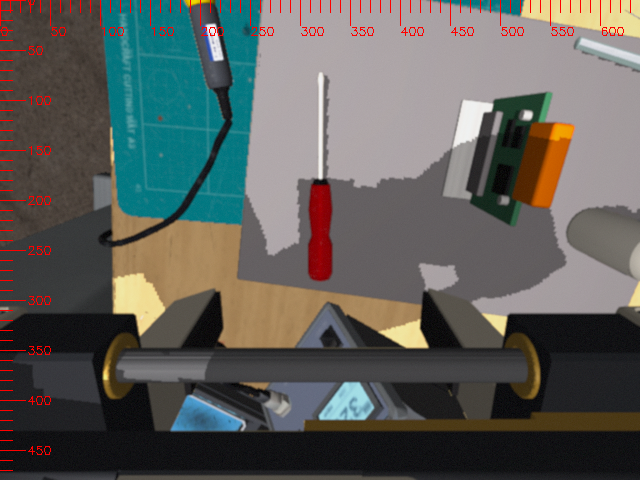

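Wrist view: screwdriver tip (321,73), junction (320,182), handle end (320,279); card bar on the right at ~(545,165).

```bash
python3 - <<'E'
from h import *
np.set_printoptions(precision=4,suppress=True)
print(tri(("w1",(320,279)),("t1",(241,300))),tri(("w1",(320,182)),("t1",(201,306))),tri(("w1",(321,73)),("t1",(164,311.5))))
print(onz("w1",[(320,279),(320,182),(321,73)],.016), onz("t1",[(241,300),(201,306),(164,311.5)],.016))
E
```

```text
(array([0.4021, 0.2649, 0.0173]), np.float64(0.0013898221798656846)) (array([0.3897, 0.3458, 0.019 ]), np.float64(0.0009318930718336506)) (array([0.3783, 0.4233, 0.0107]), np.float64(0.00020628908245669776))
[[0.4012 0.2643 0.016 ]
 [0.3891 0.3453 0.016 ]
 [0.3783 0.4227 0.016 ]] [[0.4031 0.2652 0.016 ]
 [0.3903 0.3466 0.016 ]
 [0.3786 0.4217 0.016 ]]
```

```bash
python3 -m inch '0 -2 -35 0 1;0 0 -35 0 1;0 0 -35 0 1;0 0 -20 0 1;0 0 -12 0 1;0 0 -6 0 1;0 0 0 0 1;0 0 0 0 1' 20; python3 -m inch '0 0 0 0 0.1;0 0 0 0 0.1;0 0 0 0 0.1;0 0 0 0 0.1;0 0 0 0 0.1;0 0 0 0 0.1;0 0 0 0 0.1;0 0 0 0 0.1' 20
```

```text
time: 1.97
tool_pos: [0.3967, 0.3056, 0.1903]
tool_rot: [1.89, 1.57, 0.469]
contact_force: [-0.2, -0.4, 0.6]
opening: 0.0914
time: 2.63
tool_pos: [0.3968, 0.305, 0.1898]
tool_rot: [1.445, 1.571, 0.022]
contact_force: [-0.2, -0.2, -0.5]
opening: 0.0432
```

```bash
python3 -m inch '0 0 0 0 0.1;0 0 0 0 0.1;0 0 0 0 0.1;0 0 0 0 0.1;0 0 0 0 0.1;0 0 0 0 0.1;0 0 0 0 0.1;0 0 0 0 0.1' 20; 
```

```text
time: 3.3
tool_pos: [0.3968, 0.305, 0.1897]
tool_rot: [0.448, 1.571, -0.975]
contact_force: [-0.1, -0.1, 0.0]
opening: 0.0209
```

```bash
python3 -m inch '0 0 10 0 0.1;0 0 20 0 0.1;0 0 30 0 0.1;0 0 35 0 0.1;0 0 35 0 0.1;0 0 30 0 0.1;0 0 0 0 0.1;0 0 0 0 0.1'; python3 - <<'E'
from h import *
grab("wrist","w2");crop("w2",0,0,640,480,1,"w2v")
E
```

```text
time: 3.97
tool_pos: [0.3968, 0.305, 0.352]
tool_rot: [1.918, 1.566, 0.496]
contact_force: [-0.1, -0.2, -0.8]
opening: 0.0213
```

View pics/w2v.png

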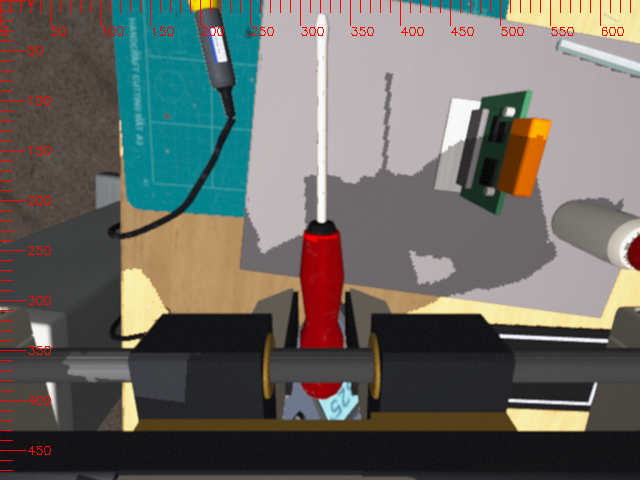

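```bash
python3 -m inch '0 0 30 -0.05 0.1;10 -10 20 -0.12 0.1;16 -21 10 -0.12 0.1;16 -21 0 -0.12 0.1;16 -21 0 -0.12 0.1;16 -21 0 -0.12 0.1;16 -21 0 -0.12 0.1;16 -21 0 -0.12 0.1';  python3 -m inch '16 -21 0 -0.12 0.1;16 -21 0 -0.12 0.1;16 -21 0 -0.12 0.1;16 -21 0 -0.12 0.1;16 -21 0 -0.12 0.1;16 -21 0 -0.12 0.1;16 -21 -20 -0.12 0.1;6 -10 -30 0 0.1';python3 -m inch '0 0 0 0 0.1;0 0 0 0 0.1';  python3 - <<'E'
from h import *
np.set_printoptions(precision=4,suppress=True)
grab("wrist","w3");crop("w3",0,0,640,480,1,"w3v");T=T_tool();print(T,np.arctan2(T[1,1],T[0,1]),readout.observe()['qpos'])
E
```

```text
time: 4.68
tool_pos: [0.5032, 0.1678, 0.4078]
tool_rot: [-0.634, 1.567, -2.952]
contact_force: [1.3, 0.6, -0.0]
opening: 0.0212
time: 5.35
tool_pos: [0.6226, 0.0093, 0.3597]
tool_rot: [2.836, 1.567, -0.325]
contact_force: [0.1, -0.7, -1.3]
opening: 0.0212
time: 5.52
tool_pos: [0.6203, 0.0116, 0.3563]
tool_rot: [-0.115, 1.563, 3.015]
contact_force: [-0.5, 1.2, 0.7]
opening: 0.0212
[[-0.0037 -0.011  -0.9999  0.6205]
 [ 0.0007 -0.9999  0.011   0.0122]
 [-1.     -0.0006  0.0037  0.3585]
 [ 0.      0.      0.      1.    ]] -1.5817814924861886 [-0.1037  0.5548  1.3103  0.0003  1.2802  1.478 ]
```

View pics/w3v.png

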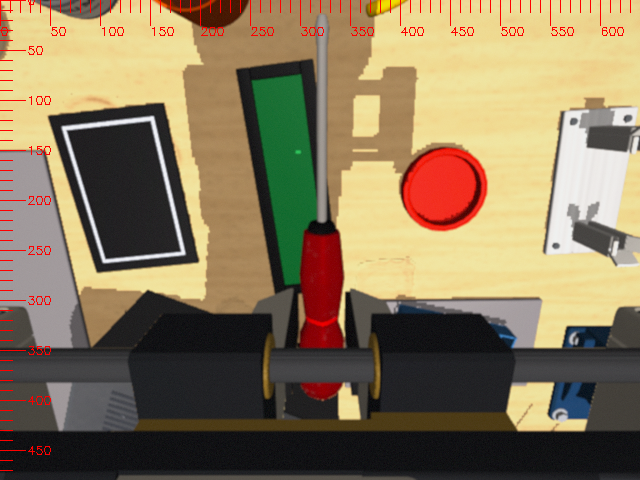

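Wrist view from above the rest: rest far corners (237,70),(311,61); mat outline visible (62,128),(155,117),(185,257),(103,263); cup ring centre ~(444,188).

```bash
python3 - <<'E'
from h import *
np.set_printoptions(precision=4,suppress=True)
crop("w3",30,50,200,240,3,"w3a");crop("w3",220,40,260,200,3,"w3b")
r=onz("w3",[(237,70),(311,61)],.0075);print("rest",r)
m=onz("w3",[(50,117),(164,104),(198,262),(100,271)],.004);print("mat",m,m.mean(0));print(tri(("w3",(164,104)),("t1",(304,153.5))),tri(("w3",(237,70)),("t1",(334,142))),tri(("w3",(311,61)),("t1",(361.5,139.5))))
print("cup",onz("w3",(444,188),.016))
E
```

```text
rest [[0.7393 0.0775 0.0075]
 [0.745  0.0189 0.0075]]
mat [[0.7062 0.2362 0.004 ]
 [0.715  0.1402 0.004 ]
 [0.5762 0.1282 0.004 ]
 [0.5683 0.2215 0.004 ]] [0.6414 0.1815 0.004 ]
(array([0.7152, 0.1407, 0.0031]), np.float64(0.00029810239952284917)) (array([0.739 , 0.0769, 0.0105]), np.float64(6.450434558387532e-05)) (array([0.7442, 0.0186, 0.0128]), np.float64(0.00030735837136395416))
cup [[ 0.6449 -0.0915  0.016 ]]
```

View pics/w3a.png

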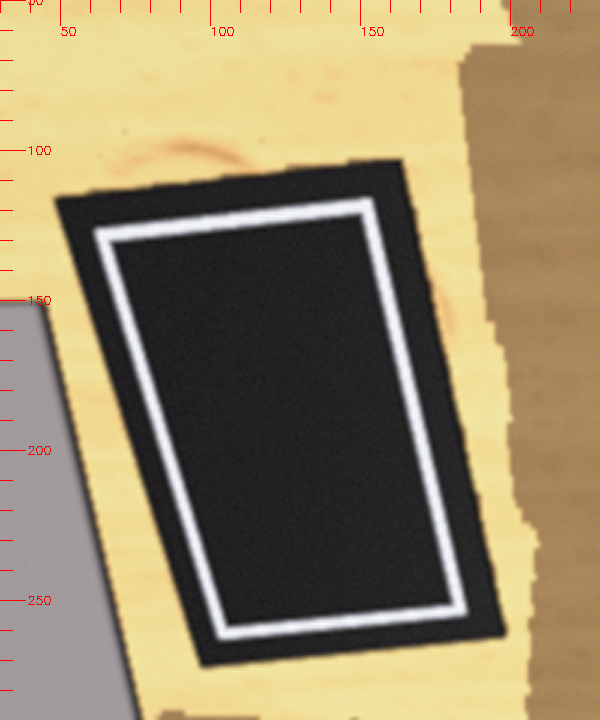

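View pics/w3b.png

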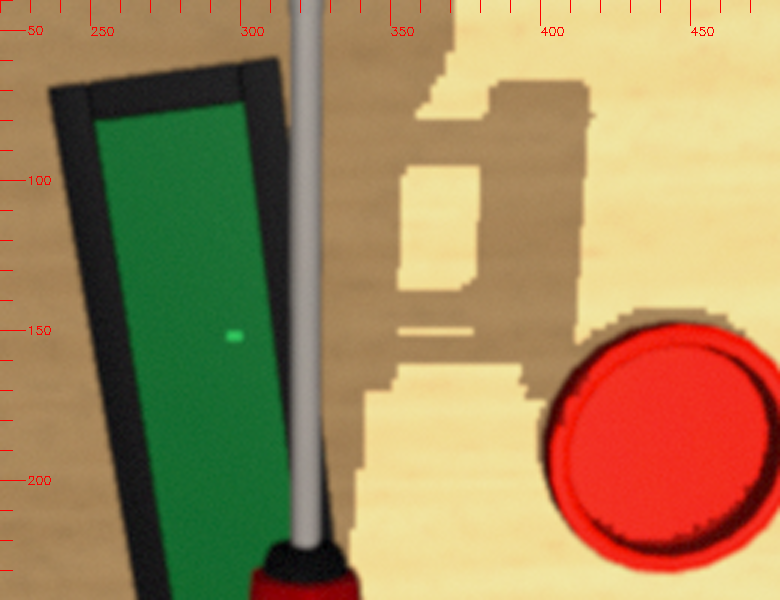

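```bash
python3 -m inch '-8 10 0 0.06 0.1;-8 11 -20 0.057 0.1;0 0 -35 0 0.1;0 0 -35 0 0.1;0 0 -20 0 0.1;0 0 0 0 0.1;0 0 0 0 0.1;0 0 0 0 0.1';  python3 - <<'E'
from h import *
np.set_printoptions(precision=4,suppress=True)
grab("wrist","w4");crop("w4",0,0,640,480,1,"w4v");T=T_tool();print(T,np.degrees(np.arctan2(T[1,1],T[0,1])),readout.observe()['qpos'])
E
```

```text
time: 6.23
tool_pos: [0.6055, 0.0336, 0.2523]
tool_rot: [2.973, 1.567, -0.062]
contact_force: [0.5, -0.3, 1.1]
opening: 0.0211
[[ 0.0047  0.1063 -0.9943  0.6056]
 [-0.0004 -0.9943 -0.1063  0.0334]
 [-1.      0.0009 -0.0046  0.2525]
 [ 0.      0.      0.      1.    ]] -83.89836904411099 [-0.0712  0.6369  1.4811 -0.      1.0188  1.3931]
```

View pics/w4v.png

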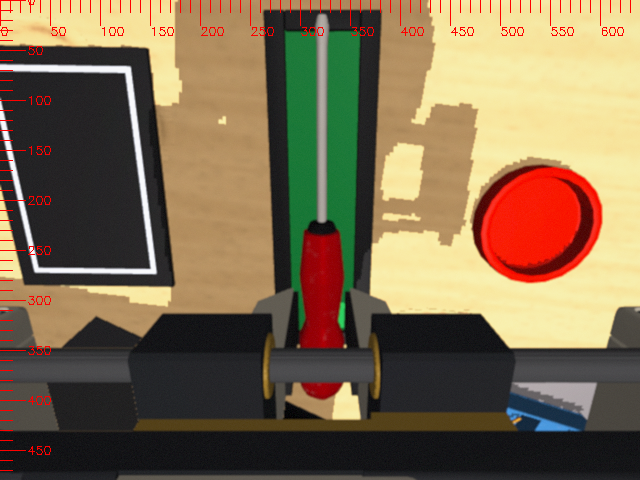

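```bash
python3 - <<'E'
from h import *
np.set_printoptions(precision=4,suppress=True)
a=onz("w4",[(285,31),(360,31),(290,200),(357,200)],.004);print(a, (a[0]+a[1])/2-.09*np.array([.9944,.1054,0]))
print(onz("w4",[(321,15)],.2525-.159-.0147))
E
```

```text
[[0.7322 0.067  0.004 ]
 [0.7364 0.027  0.004 ]
 [0.6409 0.0569 0.004 ]
 [0.6452 0.0163 0.004 ]] [0.6448 0.0375 0.004 ]
[[0.724  0.0467 0.0788]]
```

```bash
python3 -m inch '0 0 -25 0 0.1;0 0 -20 0 0.1;0 0 -10 0 0.1;0 0 -5 0 0.1;0 0 -2 0 0.1;0 0 -1 0 0.1;0 0 0 0 0.1;0 0 0 0 0.1'
```

```text
time: 6.95
tool_pos: [0.6052, 0.033, 0.1886]
tool_rot: [2.914, 1.569, -0.122]
contact_force: [-2.5, 0.8, 6.0]
opening: 0.021
```

Touching the floor lightly. Release partly and lift.

```bash
python3 -m inch '0 0 0 0 0.3;0 0 0 0 0.4;0 0 0 0 0.5;0 0 0 0 0.5;0 0 0 0 0.5;0 0 0 0 0.5;0 0 0 0 0.5;0 0 0 0 0.5'; python3 -m inch '0 0 10 0 0.5;0 0 30 0 0.6;0 0 35 0 0.8;0 0 40 0 1;0 0 30 0 1;0 0 0 0 1;0 0 0 0 1;0 0 0 0 1';python3 - <<'E'
from h import *
np.set_printoptions(precision=4,suppress=True)
grab("wrist","w5");crop("w5",0,0,640,480,1,"w5v");print(T_tool())
E
```

```text
time: 7.62
tool_pos: [0.6048, 0.033, 0.1866]
tool_rot: [0.385, 1.571, -2.65]
contact_force: [-0.7, -0.0, 0.1]
opening: 0.0462
time: 8.28
tool_pos: [0.6044, 0.033, 0.3315]
tool_rot: [-0.009, 1.57, -3.045]
contact_force: [0.0, 0.4, -0.4]
opening: 0.0878
[[-0.0024  0.1056 -0.9944  0.6043]
 [ 0.0001 -0.9944 -0.1056  0.033 ]
 [-1.     -0.0003  0.0024  0.3307]
 [ 0.      0.      0.      1.    ]]
```

View pics/w5v.png

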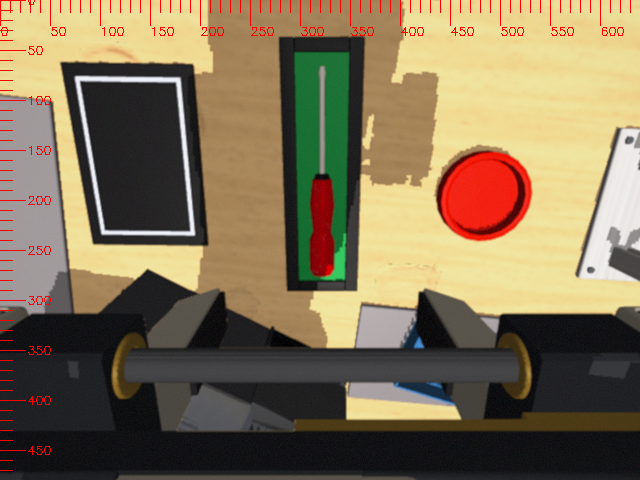

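```bash
python3 -m inch '0 -5 20 0.12 1;-14 -18 0 0.124 1;-14 -18 0 0.124 1;-14 -18 0 0.124 1;-14 -18 0 0.124 1;-14 -18 0 0.124 1;-14 -18 0 0.124 1;-14 -18 0 0.124 1'; python3 -m inch '-14 -8 0 0.124 1;-4 0 0 0.125 1;0 0 0 0 1;0 0 0 0 1;0 0 0 0 1';python3 - <<'E'
from h import *
np.set_printoptions(precision=4,suppress=True)
grab("wrist","w6");crop("w6",0,0,640,480,1,"w6v");T=T_tool();print(T,np.degrees(np.arctan2(T[1,1],T[0,1])))
E
```

```text
time: 9.0
tool_pos: [0.5057, -0.0987, 0.3501]
tool_rot: [-1.433, 1.567, 2.809]
contact_force: [0.1, 0.0, -0.4]
opening: 0.0913
time: 9.42
tool_pos: [0.4891, -0.1058, 0.3511]
tool_rot: [-1.832, 1.57, 2.649]
contact_force: [-0.2, 1.0, -0.7]
opening: 0.0919
[[-0.0007  0.9736 -0.2284  0.4892]
 [ 0.0004 -0.2284 -0.9736 -0.1057]
 [-1.     -0.0007 -0.0002  0.3512]
 [ 0.      0.      0.      1.    ]] -13.200801175499857
```

View pics/w6v.png

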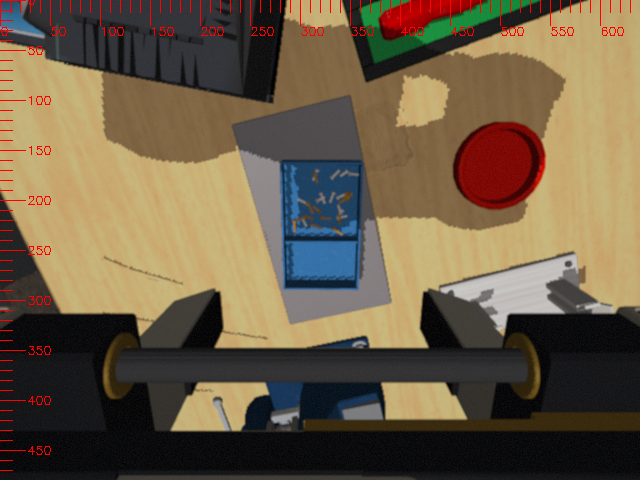

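```bash
python3 - <<'E'
from h import *
crop("w6",260,140,130,165,4,"w6a")
E
```

```text
(no output)
```

View pics/w6a.png

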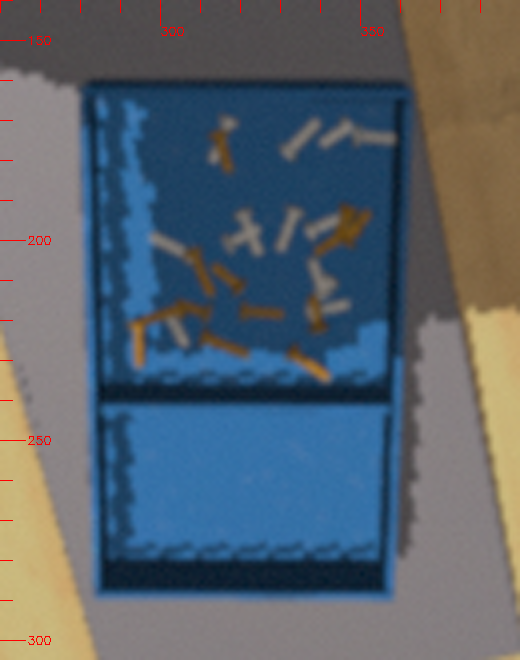

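Tray top corners: (279.5,161), (362,161), (357.5,289), (284,289).

```bash
python3 - <<'E'
from h import *
np.set_printoptions(precision=4,suppress=True)
a=onz("w6",[(279.5,161),(362,161),(357.5,289),(284,289)],.027);print(a,a.mean(0));d=np.diff(np.vstack([a,a[:1]]),axis=0);print(np.linalg.norm(d,axis=1),np.degrees(np.arctan2(d[:,1],d[:,0])))
print(tri(("w6",(279.5,161)),("t1",(393.5,268.5))),tri(("w6",(362,161)),("t1",(400,238.5))),tri(("w6",(357.5,289)),("t1",(452.5,250.5))))
m=onz("w5",[(63,63),(192,65),(208,244),(94,243)],.004);print(m,m.mean(0));d=np.diff(np.vstack([m,m[:1]]),axis=0);print(np.linalg.norm(d,axis=1),np.degrees(np.arctan2(d[:,1],d[:,0])))
crop("w5",50,50,170,200,4,"w5a")
E
```

```text
[[ 0.4684 -0.0458  0.027 ]
 [ 0.5315 -0.0608  0.027 ]
 [ 0.5058 -0.1675  0.027 ]
 [ 0.4434 -0.1527  0.027 ]] [ 0.4873 -0.1067  0.027 ]
[0.0648 0.1098 0.0642 0.1098] [ -13.3261 -103.5162  166.6959   76.8113]
(array([ 0.469 , -0.0453,  0.0303]), np.float64(0.000465257490797087)) (array([ 0.5341, -0.0639, -0.0023]), np.float64(0.0005409576147074408)) (array([ 0.5061, -0.1645,  0.0337]), np.float64(0.0003705953686456025))
[[0.7068 0.236  0.004 ]
 [0.7153 0.1413 0.004 ]
 [0.577  0.1276 0.004 ]
 [0.5678 0.224  0.004 ]] [0.6417 0.1822 0.004 ]
[0.0951 0.139  0.0968 0.1395] [ -84.8259 -174.3389   95.4678    4.9468]
```

View pics/w5a.png

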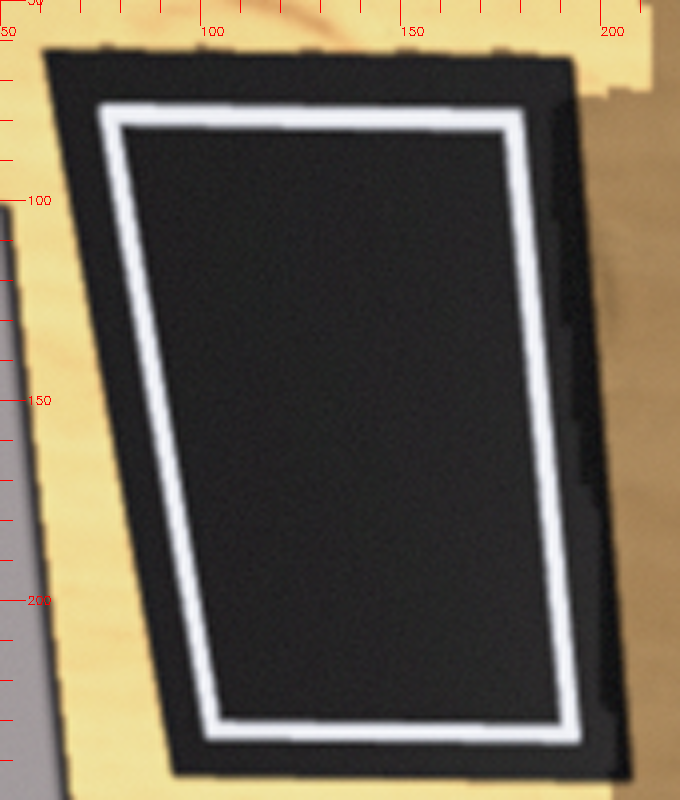

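```bash
python3 -m inch '-2 -1 -40 0 1;0 0 -40 0 1;0 0 -40 0 1;0 0 -25 0 1;0 0 -13 0 1;0 0 -6 0 1;0 0 0 0 1;0 0 0 0 1' 25; python3 -m inch '0 0 0 0 0.4;0 0 0 0 0.4;0 0 0 0 0.4;0 0 0 0 0.4;0 0 0 0 0.4;0 0 0 0 0.4;0 0 0 0 0.4;0 0 0 0 0.4' 25;python3 -m inch '0 0 0 0 0.4;0 0 10 0 0.4;0 0 20 0 0.4;0 0 35 0 0.4;0 0 40 0 0.4;0 0 40 0 0.4;0 0 40 0 0.4;0 0 0 0 0.4' 25;
```

```text
time: 10.13
tool_pos: [0.4873, -0.1069, 0.1881]
tool_rot: [1.437, 1.57, -0.362]
contact_force: [0.5, 0.2, 0.8]
opening: 0.0917
time: 10.8
tool_pos: [0.487, -0.1071, 0.1884]
tool_rot: [1.461, 1.569, -0.338]
contact_force: [-0.1, 1.1, 5.7]
opening: 0.0658
time: 11.47
tool_pos: [0.4878, -0.1073, 0.3809]
tool_rot: [1.435, 1.557, -0.364]
contact_force: [1.1, -0.2, -0.1]
opening: 0.0658
```

```bash
python3 -m inch '14 26 0 -0.12 0.4;14 26 0 -0.12 0.4;14 26 0 -0.12 0.4;14 26 0 -0.12 0.4;14 26 0 -0.12 0.4;14 26 0 -0.12 0.4;14 26 0 -0.12 0.4;14 26 0 -0.12 0.4'; python3 -m inch '14 26 0 -0.12 0.4;14 26 -10 -0.12 0.4;14 29 -10 -0.045 0.4;0 0 -20 0 0.4;0 0 -20 0 0.4;0 0 0 0 0.4;0 0 0 0 0.4;0 0 0 0 0.4';python3 - <<'E'
from h import *
np.set_printoptions(precision=4,suppress=True)
grab("wrist","w7");crop("w7",0,0,640,480,1,"w7v");T=T_tool();print(T,np.degrees(np.arctan2(T[1,1],T[0,1])))
E
```

```text
time: 12.13
tool_pos: [0.599, 0.1024, 0.3727]
tool_rot: [-0.167, 1.57, -2.932]
contact_force: [1.7, -0.2, -0.9]
opening: 0.0656
time: 12.8
tool_pos: [0.641, 0.1817, 0.314]
tool_rot: [3.083, 1.57, 0.038]
contact_force: [-0.2, 0.4, -0.7]
opening: 0.0659
[[ 0.0025  0.097  -0.9953  0.6411]
 [ 0.0003 -0.9953 -0.097   0.1816]
 [-1.     -0.0001 -0.0025  0.3145]
 [ 0.      0.      0.      1.    ]] -84.43100581542454
```

View pics/w7v.png

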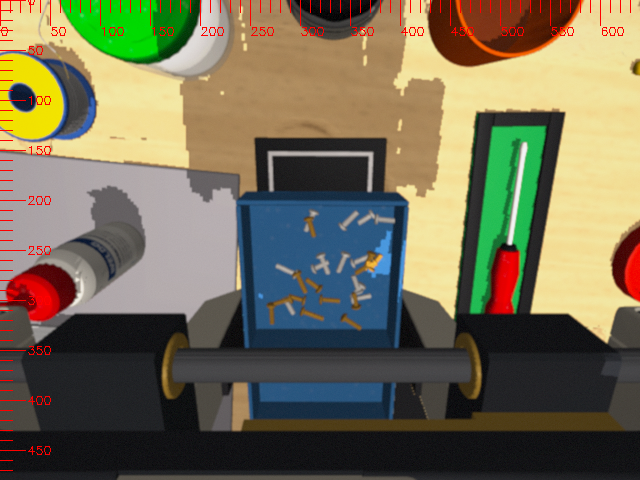

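```bash
python3 - <<'E'
from h import *
np.set_printoptions(precision=4,suppress=True)
crop("w7",235,120,180,110,4,"w7a")
a=onz("w7",[(269,152),(372,152),(255,139),(386,138)],.004);print(a);u=np.array([.9953,.097,0])
print((a[0]+a[1])/2-.061*u,(a[2]+a[3])/2-.071*u, [np.degrees(np.arctan2(d[1],d[0])) for d in (a[1]-a[0],a[3]-a[2])])
E
```

```text
[[0.6978 0.2269 0.004 ]
 [0.7052 0.1506 0.004 ]
 [0.7062 0.2377 0.004 ]
 [0.7162 0.1417 0.004 ]]
[0.6408 0.1828 0.004 ] [0.6405 0.1828 0.004 ] [np.float64(-84.48930148599553), np.float64(-84.06779972805775)]
```

View pics/w7a.png

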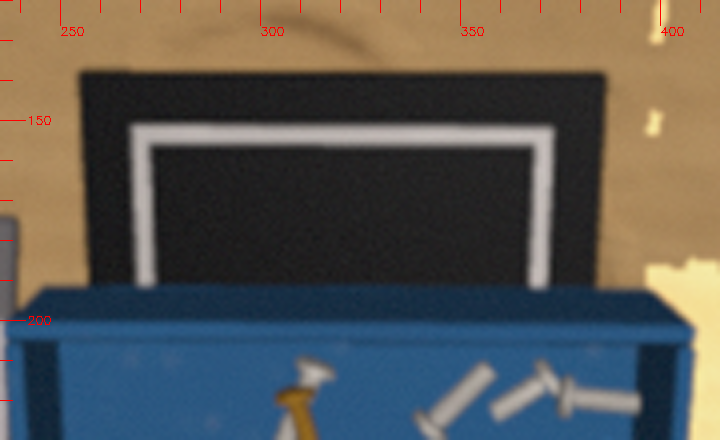

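```bash
python3 -m inch '0 1 -35 0 0.4;0 0 -35 0 0.4;0 0 -30 0 0.4;0 0 -15 0 0.4;0 0 -7 0 0.4;0 0 -3 0 0.4;0 0 -1 0 0.4;0 0 0 0 0.4';python3 -m inch '0 0 0 0 0.4;0 0 0 0 0.4'
```

```text
time: 13.52
tool_pos: [0.6415, 0.183, 0.1886]
tool_rot: [-3.098, 1.568, 0.141]
contact_force: [-0.6, -0.7, -0.7]
opening: 0.0658
time: 13.68
tool_pos: [0.6412, 0.1831, 0.1883]
tool_rot: [-3.118, 1.568, 0.121]
contact_force: [-0.3, -0.6, -1.4]
opening: 0.066
```

```bash
python3 -m inch '0 0 -1 0 0.4;0 0 0 0 0.4;0 0 0 0 0.4';python3 -m inch '0 0 0 0 0.75;0 0 0 0 0.85;0 0 0 0 1;0 0 0 0 1;0 0 0 0 1;0 0 0 0 1'; python3 -m inch '0 0 15 0 1;0 0 30 0 1;0 0 40 0 1;0 0 40 0 1;0 0 40 0 1;0 0 20 0 1;0 0 0 0 1;0 0 0 0 1'; python3 - <<'E'
from h import *
np.set_printoptions(precision=4,suppress=True)
grab("wrist","w8");crop("w8",0,0,640,480,1,"w8v");T=T_tool();print(T,np.degrees(np.arctan2(T[1,1],T[0,1])))
E
```

```text
time: 13.93
tool_pos: [0.6411, 0.1831, 0.1874]
tool_rot: [3.103, 1.568, 0.06]
contact_force: [-0.8, -1.0, 4.9]
opening: 0.0658
time: 14.43
tool_pos: [0.6408, 0.183, 0.1856]
tool_rot: [0.355, 1.571, -2.689]
contact_force: [-0.8, 0.3, -1.5]
opening: 0.0915
time: 15.1
tool_pos: [0.6407, 0.183, 0.3721]
tool_rot: [-3.117, 1.568, 0.122]
contact_force: [-0.6, 0.6, -0.3]
opening: 0.0914
[[-0.0008  0.0976 -0.9952  0.6405]
 [-0.0002 -0.9952 -0.0976  0.183 ]
 [-1.      0.0002  0.0009  0.3701]
 [ 0.      0.      0.      1.    ]] -84.39676671667678
```

View pics/w8v.png

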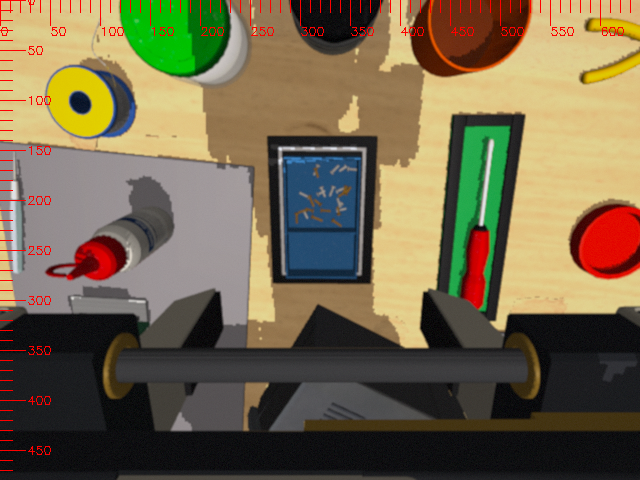

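```bash
python3 - <<'E'
from h import *
crop("w8",260,130,125,160,4,"w8a");crop("w8",30,190,170,120,4,"w8b")
E
```

```text
(no output)
```

View pics/w8a.png

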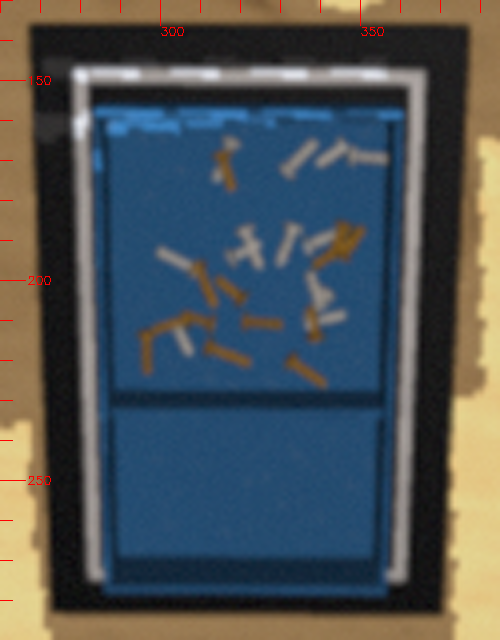

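View pics/w8b.png

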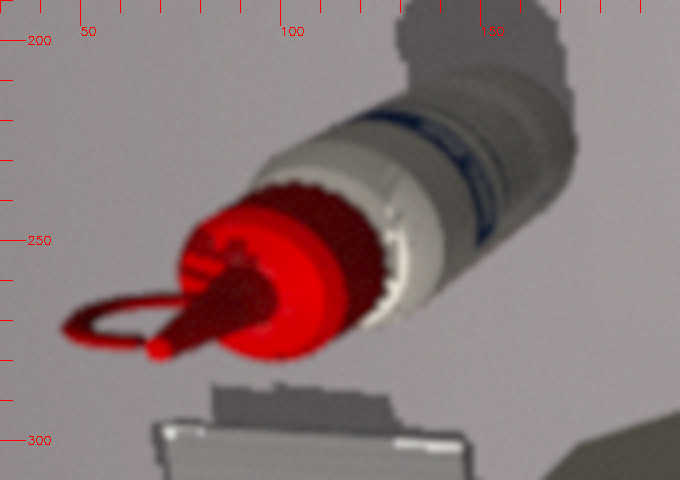

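```bash
python3 - <<'E'
from h import *
np.set_printoptions(precision=4,suppress=True)
a=onz("w8",[(282.5,157),(361,157),(356.5,278.5),(285.5,278.5)],.026);print(a,a.mean(0))
b=onz("w8",[(277.5,147),(365.5,147)],.004);u=np.array([.9952,.0976,0]);print(b.mean(0)-.061*u)
m=onz("w8",[(267.5,136.5),(377,136.5),(370,283),(273,283)],.004);print(m,m.mean(0))
# bottle: base visible edge; cap
print("spout tip",tri(("w8",(69,277)),("t1",(198,187))))
# bottle axis: cap top-face centre
print("cap ctr",tri(("w8",(95,263)),("t1",(198.3,187))), tri(("w8",(95,263)),("s1",(282.5,156))))
for z in (.095,.111): print(onz("w8",(95,263),z),onz("t1",(198.5,187.5),z))
# base far silhouette midpoint (170,215) approx on z=.005 far edge
print(onz("w8",[(171,228),(150,207)],.005), onz("t1",[(211,193)],.05))
E
```

```text
[[0.692  0.2213 0.026 ]
 [0.6983 0.1557 0.026 ]
 [0.5884 0.1457 0.026 ]
 [0.5821 0.2113 0.026 ]] [0.6402 0.1835 0.026 ]
[0.6413 0.1834 0.004 ]
[[0.7063 0.2377 0.004 ]
 [0.7156 0.1415 0.004 ]
 [0.5759 0.1287 0.004 ]
 [0.5666 0.2247 0.004 ]] [0.6411 0.1831 0.004 ]
spout tip (array([0.6145, 0.3359, 0.1324]), np.float64(0.005155934846301526))
cap ctr (array([0.6171, 0.3371, 0.1095]), np.float64(0.001113935627071659)) (array([0.6153, 0.3385, 0.1052]), np.float64(0.0006615537651165469))
[[0.6105 0.345  0.095 ]] [[0.6196 0.3411 0.095 ]]
[[0.6175 0.3354 0.111 ]] [[0.6162 0.3371 0.111 ]]
[[0.6141 0.324  0.005 ]
 [0.6326 0.343  0.005 ]] [[0.6182 0.3266 0.05  ]]
```

```bash
python3 -m inch '-3 16 0 0.12 1;-3 16 0 0.12 1;-3 16 0 0.12 1;-3 16 0 0.12 1;-3 16 0 0.12 1;-3 16 0 0.12 1;-3 16 0 0.12 1;-3 16 0 0.12 1'; python3 -m inch '0 16 0 0.12 1;0 11 0 0.13 1' ; python3 -m inch '0 16 0 0.12 1;0 11 0 0.12 1;0 0 0 0 1;0 0 0 0 1;0 0 0 0 1'; python3 - <<'E'
from h import *
np.set_printoptions(precision=4,suppress=True)
grab("wrist","w9");crop("w9",0,0,640,480,1,"w9v");T=T_tool();print(T,np.degrees(np.arctan2(T[1,1],T[0,1])))
E
```

```text
time: 15.82
tool_pos: [0.6164, 0.3117, 0.3678]
tool_rot: [-0.691, 1.566, -2.768]
contact_force: [-0.4, -0.5, -0.7]
opening: 0.0918
time: 16.23
tool_pos: [0.6169, 0.3373, 0.3692]
tool_rot: [-0.724, 1.568, -2.572]
contact_force: [-0.2, 0.1, 0.4]
opening: 0.0915
[[-0.0015  0.962  -0.2731  0.617 ]
 [-0.0011 -0.2731 -0.962   0.3371]
 [-1.     -0.0012  0.0014  0.3697]
 [ 0.      0.      0.      1.    ]] -15.846188547583962out of range
```

View pics/w9v.png

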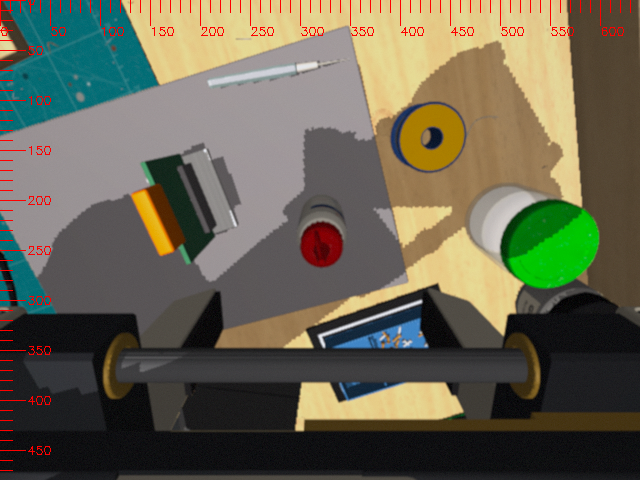

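```bash
python3 - <<'E'
from h import *
np.set_printoptions(precision=4,suppress=True)
crop("w9",270,170,110,110,5,"w9a");crop("w9",110,130,150,150,4,"w9b")
print("jar",tri(("w9",(550,243)),("t1",(230.5,111.5))),tri(("w9",(600,240)),("t1",(247,108))))
print(tri(("w9",(322,244)),("t1",(198.5,187.5))),onz("w9",(322,244),.111),onz("w9",(322,244),.1),onz("w9",(301,240),.1),onz("w9",(343,240),.1))
E
```

```text
jar (array([0.7795, 0.2867, 0.0778]), np.float64(0.00042271820515143646)) (array([0.8128, 0.2641, 0.0537]), np.float64(0.02303594957016928))
(array([0.6175, 0.3398, 0.1017]), np.float64(0.0010952696896965228)) [[0.6177 0.343  0.111 ]] [[0.6167 0.3396 0.1   ]] [[0.6036 0.3463 0.1   ]] [[0.6313 0.3384 0.1   ]]
```

View pics/w9a.png

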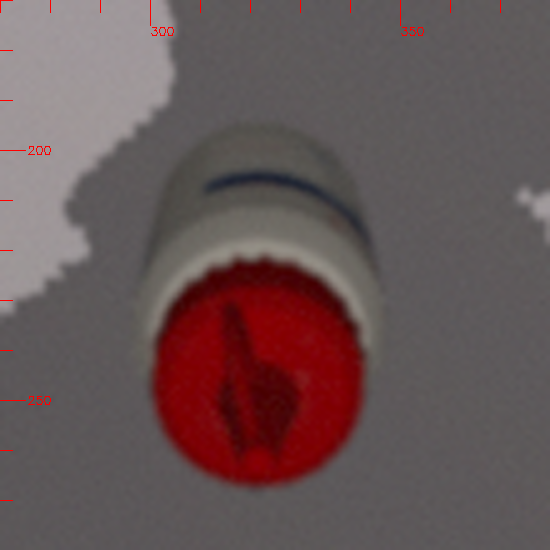

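View pics/w9b.png

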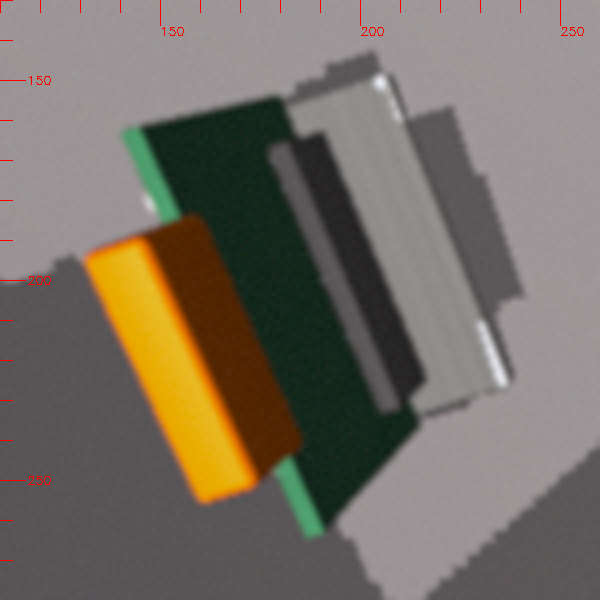

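```bash
python3 - <<'E'
from h import *
np.set_printoptions(precision=4,suppress=True)
print(onz("w9",(321.5,195),.005),onz("w9",(321.5,246),.111),onz("w9",[(297,240),(346,240)],.095))
print(proj("w9",[[.617,.341,.111],[.617,.338,.111]]))
print("w8 check base", onz("w8",[(175,222)],.005))
E
```

```text
[[0.6207 0.3554 0.005 ]] [[0.617  0.3418 0.111 ]] [[0.6002 0.3457 0.095 ]
 [0.6332 0.3363 0.095 ]]
[[321.8828 247.0903]
 [323.123  251.2213]]
w8 check base [[0.6204 0.3201 0.005 ]]
```

```bash
python3 -m inch '0 2 -35 0 1;0 0 -35 0 1;0 0 -25 0 1;0 0 -14 0 1;0 0 -6 0 1;0 0 -3 0 1;0 0 0 0 1;0 0 0 0 1' 20; python3 -m inch '0 0 0 0 0.3;0 0 0 0 0.3;0 0 0 0 0.3;0 0 0 0 0.3;0 0 0 0 0.2;0 0 0 0 0.2;0 0 0 0 0.2;0 0 0 0 0.2' 20; python3 -m inch '0 0 0 0 0.2;0 0 0 0 0.2;0 0 0 0 0.2;0 0 0 0 0.2' 20
```

```text
time: 16.95
tool_pos: [0.6173, 0.3398, 0.2543]
tool_rot: [2.214, 1.568, 0.369]
contact_force: [0.6, 0.7, 0.2]
opening: 0.092
time: 17.62
tool_pos: [0.6168, 0.34, 0.2527]
tool_rot: [-0.129, 1.571, -1.973]
contact_force: [0.3, -0.5, -0.1]
opening: 0.0429
time: 17.95
tool_pos: [0.6168, 0.34, 0.2527]
tool_rot: [1.093, 1.571, -0.75]
contact_force: [0.0, 0.0, -0.6]
opening: 0.0373
```

```bash
python3 -m inch '0 0 10 0 0.2;0 0 25 0 0.2;0 0 35 0 0.2;0 0 35 0 0.2;0 -10 15 0 0.2;2 -25 0 0 0.2;3 -36 0 0 0.2;3 -36 0 0 0.2'; python3 -m inch '3 -36 0 0 0.2;3 -36 0 0 0.2;3 -36 0 0 0.2;3 -36 0 0 0.2;2 -36 0 0 0.2;2 -36 0 0 0.2;2 -36 0 0 0.2;1 -30 0 0 0.2'; python3 -m inch '0 -25 0 0 0.2;0 -15 0 0 0.2;0 -4 0 0 0.2;0 0 0 0 0.2;0 0 0 0 0.2;0 0 0 0 0.2'; python3 - <<'E'
from h import *
np.set_printoptions(precision=4,suppress=True)
grab("wrist","w10");crop("w10",0,0,640,480,1,"w10v");T=T_tool();print(T)
grab("top","t2");grab("scene","s2");crop("t2",330,100,200,150,4,"t2v");crop("s2",330,130,160,150,4,"s2v")
E
```

```text
time: 18.62
tool_pos: [0.6242, 0.2321, 0.373]
tool_rot: [1.425, 1.57, -0.417]
contact_force: [-0.1, 1.0, -0.8]
opening: 0.0379
time: 19.28
tool_pos: [0.6432, -0.0521, 0.3727]
tool_rot: [-0.339, 1.57, -2.184]
contact_force: [1.3, -0.6, -1.4]
opening: 0.0377
time: 19.78
tool_pos: [0.6438, -0.0913, 0.3728]
tool_rot: [-2.831, 1.57, 1.611]
contact_force: [0.4, 0.1, 0.2]
opening: 0.0373
[[ 0.0001  0.9635 -0.2677  0.6438]
 [ 0.0004 -0.2677 -0.9635 -0.0913]
 [-1.     -0.     -0.0004  0.3728]
 [ 0.      0.      0.      1.    ]]
```

View pics/w10v.png

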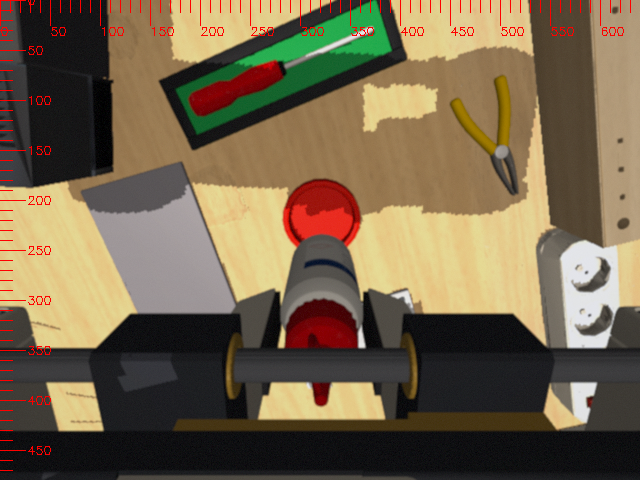

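View pics/s2v.png

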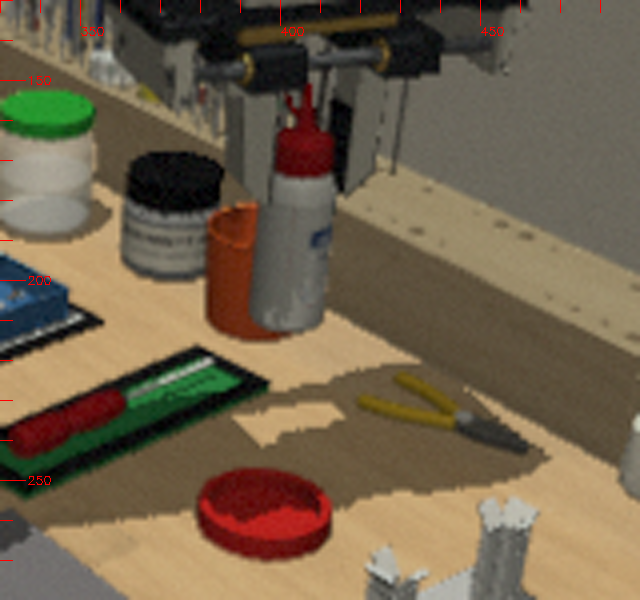

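```bash
python3 - <<'E'
from h import *
np.set_printoptions(precision=2,suppress=True)
P=[[.6438,-.0913,.3728-.2527+.005+h] for h in (0,.09,.106,.13)]
print(proj("s2",P),proj("s1",P),proj("w10",P))
print(proj("s2",[[.6165,.339,z] for z in (.005,.095,.111,.135)]))
E
```

```text
[[401.19 209.05]
 [405.62 168.31]
 [406.44 160.68]
 [407.71 149.02]] [[401.19 209.05]
 [405.62 168.31]
 [406.44 160.68]
 [407.71 149.02]] [[322.56 258.47]
 [323.26 333.25]
 [323.47 356.03]
 [323.89 401.17]]
[[283.29 190.07]
 [282.71 159.33]
 [282.6  153.66]
 [282.44 145.02]]
```

View pics/t2v.png

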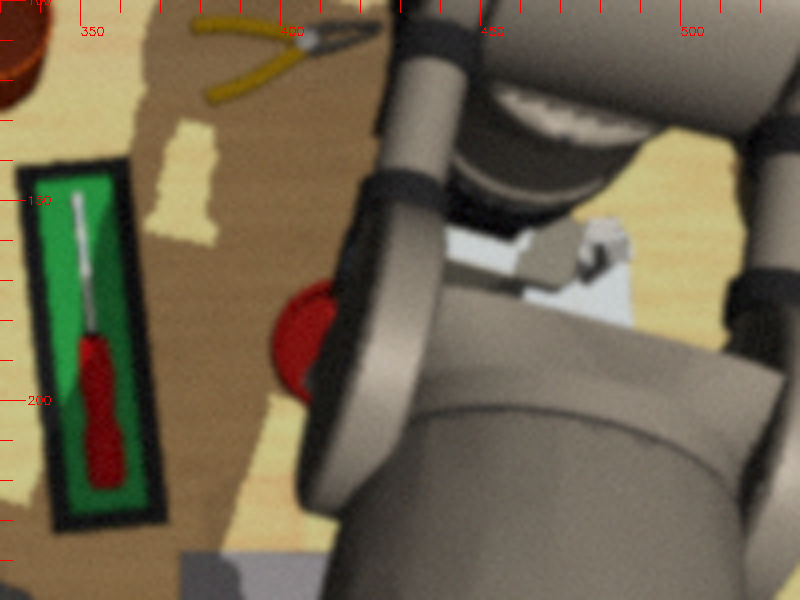

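```bash
python3 - <<'E'
from h import *
np.set_printoptions(precision=4,suppress=True)
print(onz("w10",[(322,180),(283,213),(361,213)],.016))
E
```

```text
[[ 0.6528 -0.0585  0.016 ]
 [ 0.6107 -0.0777  0.016 ]
 [ 0.6788 -0.0968  0.016 ]]
```

```bash
python3 -m inch '0 0 -35 0 0.2;0 0 -35 0 0.2;0 0 -25 0 0.2;0 0 -14 0 0.2;0 0 -7 0 0.2;0 0 -3 0 0.2;0 0 0 0 0.2;0 0 0 0 0.2'; python3 -m inch '0 0 -1.5 0 0.2;0 0 0 0 0.2;0 0 0 0 0.2'
```

```text
time: 20.6
tool_pos: [0.6442, -0.0929, 0.2551]
tool_rot: [1.583, 1.568, -0.26]
contact_force: [0.2, -1.0, -0.5]
opening: 0.0375
time: 20.85
tool_pos: [0.6439, -0.093, 0.253]
tool_rot: [1.555, 1.569, -0.288]
contact_force: [0.1, -0.2, -0.9]
opening: 0.0373
```

```bash
python3 -m inch '0 0 -1 0 0.2;0 0 0 0 0.2;0 0 0 0 0.2'; python3 -m inch '0 0 -1 0 0.2;0 0 0 0 0.2;0 0 0 0 0.2'
```

```text
time: 21.1
tool_pos: [0.6439, -0.0931, 0.2517]
tool_rot: [1.58, 1.57, -0.264]
contact_force: [0.3, -0.6, 0.5]
opening: 0.0374
time: 21.35
tool_pos: [0.644, -0.0931, 0.2516]
tool_rot: [1.571, 1.569, -0.273]
contact_force: [-0.6, 1.3, 6.7]
opening: 0.0377
```

Contact. Release slowly, then lift.

```bash
python3 -m inch '0 0 0 0 0.5;0 0 0 0 0.6;0 0 0 0 0.8;0 0 0 0 1;0 0 0 0 1;0 0 0 0 1;0 0 0 0 1;0 0 0 0 1'; python3 -m inch '0 0 15 0 1;0 0 30 0 1;0 0 40 0 1;0 0 40 0 1;0 0 25 0 1;0 0 0 0 1;0 0 0 0 1'; python3 - <<'E'
from h import *
np.set_printoptions(precision=4,suppress=True)
grab("wrist","w11");crop("w11",0,0,640,480,1,"w11v");T=T_tool();print(T)
grab("scene","s3");crop("s3",330,130,160,150,4,"s3v")
E
```

```text
time: 22.02
tool_pos: [0.6438, -0.093, 0.2502]
tool_rot: [-1.226, 1.571, -3.069]
contact_force: [-0.3, 0.0, -0.4]
opening: 0.0859
time: 22.6
tool_pos: [0.6438, -0.093, 0.4023]
tool_rot: [1.581, 1.567, -0.263]
contact_force: [-1.2, -0.8, -1.7]
opening: 0.0916
[[ 0.0002  0.963  -0.2696  0.6436]
 [-0.0001 -0.2696 -0.963  -0.093 ]
 [-1.      0.0002  0.      0.4001]
 [ 0.      0.      0.      1.    ]]
```

View pics/w11v.png

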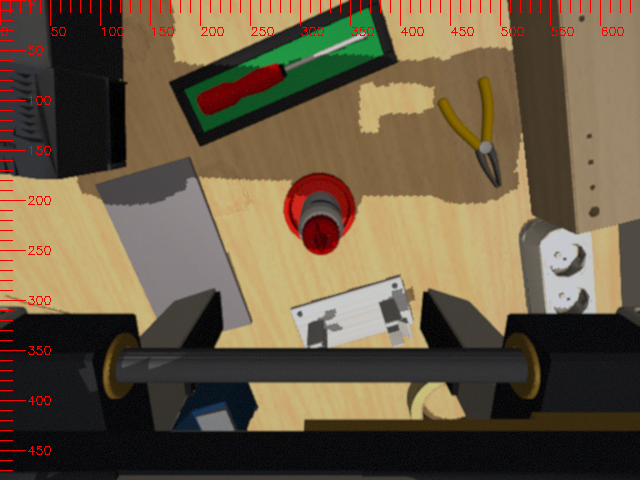

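View pics/s3v.png

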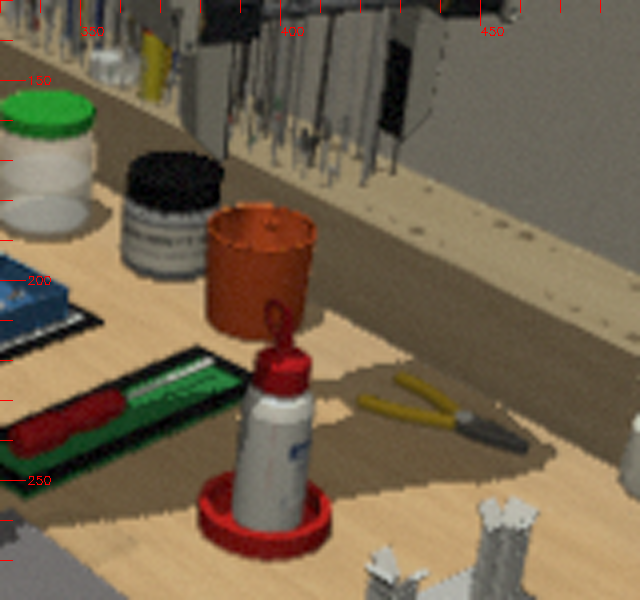

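Bottle stands upright in the cup. Now measure the rack with the wrist camera.

```bash
python3 -m inch '0 -20 0 0.1 1;0 -20 0 0.1 1;0 -20 0 0.1 1;0 -20 0 0.02 1;0 -20 0 0 1;0 0 -20 0 1;0 0 0 0 1;0 0 0 0 1'; python3 - <<'E'
from h import *
np.set_printoptions(precision=4,suppress=True)
grab("wrist","w12");T=T_tool();print(T)
crop("w12",0,0,640,480,1,"w12v");crop("w12",220,110,200,200,4,"w12a")
E
python3 -m inch '0 -20 0 0 1;0 -20 0 0 1;0 0 0 0 1;0 0 0 0 1';python3 - <<'E'
from h import *
np.set_printoptions(precision=4,suppress=True)
grab("wrist","w13");T=T_tool();print(T)
crop("w13",220,90,200,200,4,"w13a")
E
```

```text
time: 23.37
tool_pos: [0.6435, -0.1929, 0.3774]
tool_rot: [-2.072, 1.565, 2.687]
contact_force: [-0.4, 0.6, 0.2]
opening: 0.0918
[[-0.0029  0.9989  0.0473  0.6438]
 [ 0.0015  0.0473 -0.9989 -0.1926]
 [-1.     -0.0029 -0.0017  0.3789]
 [ 0.      0.      0.      1.    ]]
time: 23.75
tool_pos: [0.6438, -0.233, 0.3806]
tool_rot: [1.735, 1.57, 0.211]
contact_force: [-0.8, -0.1, -0.1]
opening: 0.092
[[ 0.0004  0.9989  0.0472  0.6439]
 [ 0.0004  0.0472 -0.9989 -0.2323]
 [-1.      0.0004 -0.0004  0.3806]
 [ 0.      0.      0.      1.    ]]
```

View pics/w12v.png

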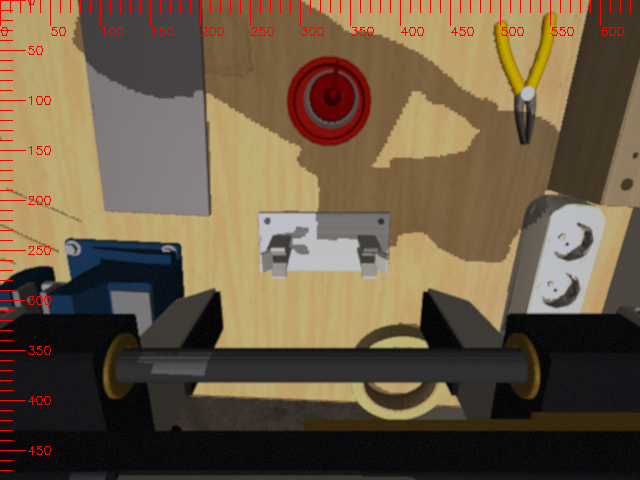

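View pics/w12a.png

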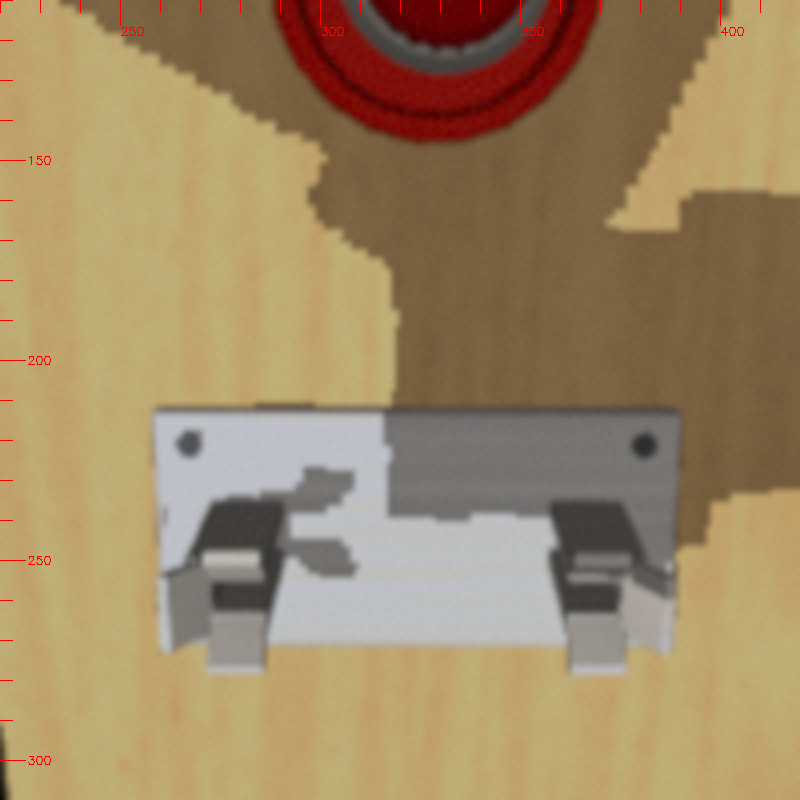

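View pics/w13a.png

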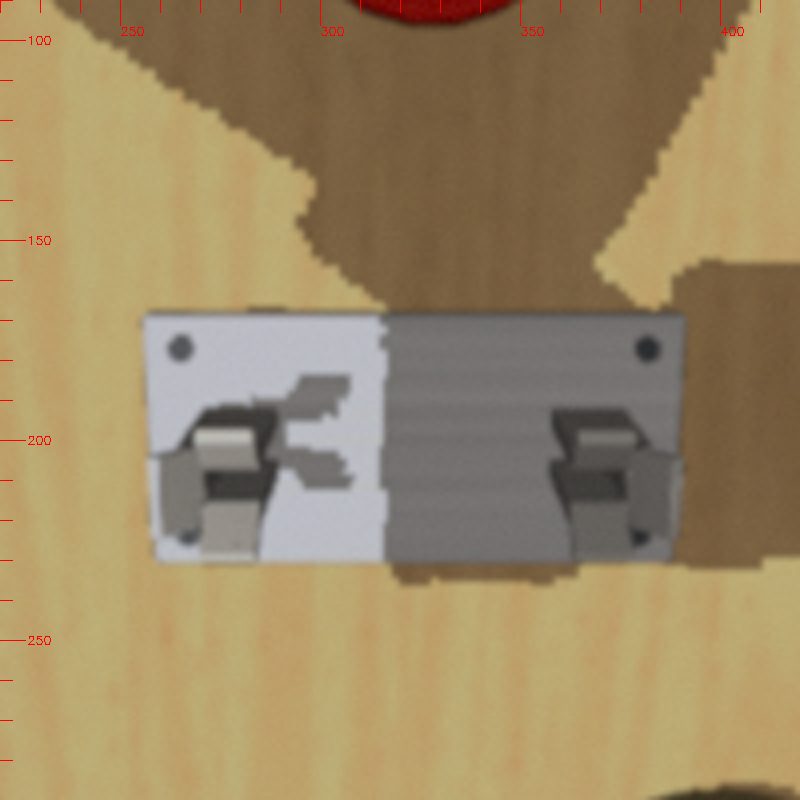

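```bash
python3 - <<'E'
from h import *
np.set_printoptions(precision=4,suppress=True)
for f,p in (("w13",[(256,168.5),(391,168.5),(388,230.5),(258.5,230.5)]),("w12",[(258.5,212.5),(389.5,212.5),(387,271),(260,271)])):
  a=onz(f,p,.006);d=np.diff(np.vstack([a,a[:1]]),axis=0);print(a,a.mean(0),np.linalg.norm(d,axis=1),np.degrees(np.arctan2(d[:,1],d[:,0])))
for f,p in (("w13",[(268,197.5),(284,197.5),(269.5,230),(284,230),(364,197.5),(379,197.5),(363,230),(377,230)]),("w12",[(271.5,278.5),(286,278.5),(362,278.5),(377,278.5),(270,248),(285.5,248),(362.5,248),(377.5,248)])):
  a=onz(f,p,.064);print(a.mean(0)); print(a[:,:2])
print(tri(("w12",(286,278.5)),("w13",(284,230))),tri(("w12",(362,278.5)),("w13",(363,230))),tri(("w12",(285,248)),("w13",(283.5,197.5))))
E
```

```text
[[ 0.5814 -0.1937  0.006 ]
 [ 0.7057 -0.1881  0.006 ]
 [ 0.7087 -0.2474  0.006 ]
 [ 0.5834 -0.253   0.006 ]] [ 0.6448 -0.2206  0.006 ] [0.1244 0.0594 0.1255 0.0594] [   2.5867  -87.0207 -177.4182   91.944 ]
[[ 0.5814 -0.1935  0.006 ]
 [ 0.7052 -0.1877  0.006 ]
 [ 0.7086 -0.247   0.006 ]
 [ 0.5826 -0.253   0.006 ]] [ 0.6444 -0.2203  0.006 ] [0.1239 0.0594 0.1261 0.0595] [   2.6707  -86.6944 -177.2784   91.192 ]
[ 0.6446 -0.2201  0.064 ]
[[ 0.6001 -0.2088]
 [ 0.6128 -0.2082]
 [ 0.6014 -0.2354]
 [ 0.6132 -0.2348]
 [ 0.6758 -0.2054]
 [ 0.6876 -0.2048]
 [ 0.6771 -0.232 ]
 [ 0.6885 -0.2314]]
[ 0.6446 -0.2202  0.064 ]
[[ 0.6014 -0.2356]
 [ 0.6136 -0.2351]
 [ 0.6769 -0.232 ]
 [ 0.6894 -0.2314]
 [ 0.6001 -0.2088]
 [ 0.6127 -0.2082]
 [ 0.6753 -0.2053]
 [ 0.6874 -0.2047]]
(array([ 0.6135, -0.2343,  0.0657]), np.float64(0.00026957394114291024)) (array([ 0.6769, -0.2318,  0.0646]), np.float64(0.00013529160283227653)) (array([ 0.6123, -0.2082,  0.0642]), np.float64(6.403596068284631e-05))
```

```bash
python3 - <<'E'
from h import *
np.set_printoptions(precision=4,suppress=True)
for z in (.1,.105):
  a=onz("w9",[(131,195),(145.5,189),(172,251),(160,255.5)],z);d=np.diff(np.vstack([a,a[:1]]),axis=0);print(a,a.mean(0),np.linalg.norm(d,axis=1),np.degrees(np.arctan2(d[:,1],d[:,0])))
print(tri(("w9",(131,195)),("t1",(160,243)),("s1",(232,159))))
print(tri(("w9",(172,251)),("t1",(186,239))))
E
```

```text
[[0.5044 0.4071 0.1   ]
 [0.5153 0.4081 0.1   ]
 [0.5152 0.3632 0.1   ]
 [0.5059 0.3624 0.1   ]] [0.5102 0.3852 0.1   ] [0.0109 0.0449 0.0094 0.0447] [   5.505   -90.0513 -175.1779   91.9307]
[[0.5071 0.4073 0.105 ]
 [0.5177 0.4083 0.105 ]
 [0.5177 0.3643 0.105 ]
 [0.5086 0.3635 0.105 ]] [0.5128 0.3858 0.105 ] [0.0107 0.044  0.0092 0.0438] [   5.505   -90.0513 -175.1779   91.9307]
(array([0.5054, 0.4087, 0.0982]), np.float64(0.006729255636143573))
(array([0.5169, 0.3616, 0.1003]), np.float64(0.0030869130286125413))
```

```bash
python3 -m inch '-8 25 0 0 1;-8 38 0 0 1;-8 38 0 0 1;-8 38 0 0 1;-8 38 0 0 1;-8 38 0 0 1;-8 38 0 0 1;-8 38 0 0 1'; python3 -m inch '-8 38 0 0 1;-8 38 0 0 1;-8 38 0 0 1;-8 38 0 0 1;-8 38 0 0 1;-8 38 0 0 1;-8 38 0 0 1;0 35 0 0 1'; python3 -m inch '0 20 0 0 1;0 15 0 0 1;0 5 0 0 1;0 0 0 0 1;0 0 0 0 1;0 0 0 0 1';python3 - <<'E'
from h import *
np.set_printoptions(precision=4,suppress=True)
grab("wrist","w14");T=T_tool();print(T)
crop("w14",0,0,640,480,1,"w14v")
crop("w14",250,120,150,150,4,"w14a")
E
```

```text
time: 24.47
tool_pos: [0.5785, 0.0611, 0.3809]
tool_rot: [2.125, 1.57, 0.602]
contact_force: [1.0, 0.7, 0.5]
opening: 0.092
time: 25.13
tool_pos: [0.521, 0.3624, 0.381]
tool_rot: [-2.613, 1.57, 2.149]
contact_force: [0.5, -0.7, -0.6]
opening: 0.0917
time: 25.63
tool_pos: [0.5237, 0.3982, 0.3805]
tool_rot: [0.048, 1.57, -1.477]
contact_force: [0.1, -0.5, 0.2]
opening: 0.0919
[[ 0.0001  0.9989  0.0459  0.5239]
 [-0.0002  0.0459 -0.9989  0.398 ]
 [-1.      0.0001  0.0002  0.3805]
 [ 0.      0.      0.      1.    ]]
```

View pics/w14v.png

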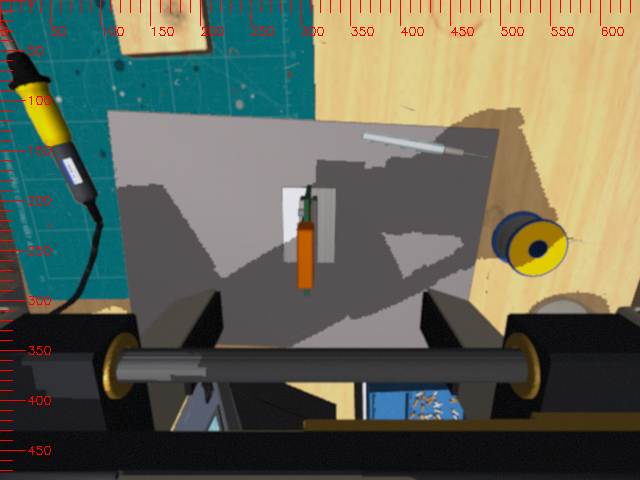

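View pics/w14a.png

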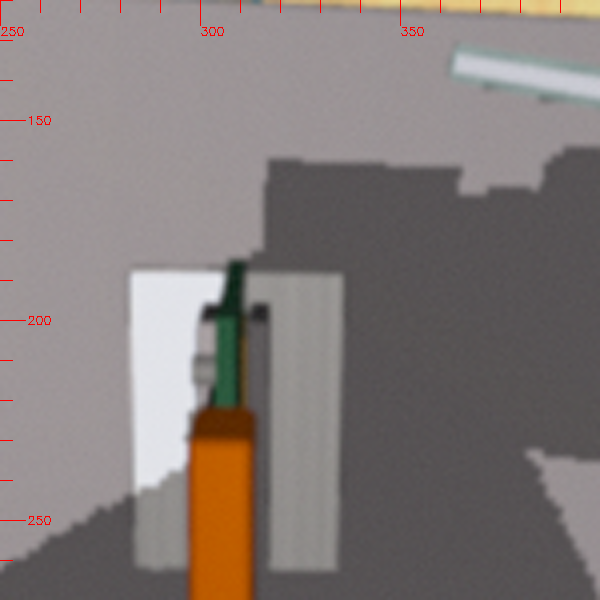

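```bash
python3 - <<'E'
from h import *
np.set_printoptions(precision=4,suppress=True)
crop("w14",270,215,70,90,8,"w14b")
print(tri(("w14",(297,229.5)),("w9",(131,195))),tri(("w14",(313.5,229.5)),("w9",(145.5,189))),tri(("w14",(313.5,289.5)),("w9",(172,251))))
a=onz("w14",[(297,229.5),(313.5,229.5),(313.5,289.5),(298,289.5)],.1);print(a,a.mean(0))
E
```

```text
(array([0.5053, 0.4074, 0.1013]), np.float64(0.00047823333595815144)) (array([0.517 , 0.4085, 0.1031]), np.float64(0.0004241074038877463)) (array([0.5189, 0.3648, 0.1075]), np.float64(6.167163028936507e-05))
[[0.5054 0.4074 0.1   ]
 [0.5171 0.4079 0.1   ]
 [0.5189 0.3613 0.1   ]
 [0.5073 0.3608 0.1   ]] [0.5122 0.3843 0.1   ]
```

View pics/w14b.png

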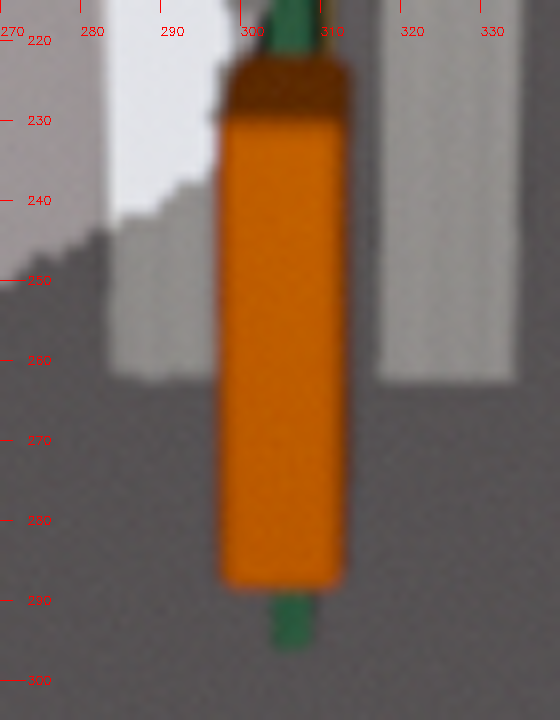

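```bash
python3 -m inch '-6 -7 -20 0 1;-6 -7 -30 0 1;0 0 -30 0 1;0 0 -20 0 1;0 0 -12 0 1;0 0 -8 0 1;0 0 -6 0 1;0 0 0 0 1' 30; python3 -m inch '0 0 0 0 0.3;0 0 0 0 0.3;0 0 0 0 0.3;0 0 0 0 0.3;0 0 0 0 0.2;0 0 0 0 0.2;0 0 0 0 0.1;0 0 0 0 0.05' 20; python3 -m inch '0 0 0 0 0.05;0 0 0 0 0.05;0 0 0 0 0.05;0 0 0 0 0.05;0 0 0 0 0.05;0 0 0 0 0.05;0 0 0 0 0.05;0 0 0 0 0.05' 25
```

```text
time: 26.35
tool_pos: [0.512, 0.3848, 0.2539]
tool_rot: [-0.782, 1.571, -2.306]
contact_force: [-0.4, -0.2, -0.5]
opening: 0.0913
time: 27.02
tool_pos: [0.5118, 0.385, 0.2543]
tool_rot: [1.575, 1.571, 0.051]
contact_force: [-0.7, -0.1, -0.5]
opening: 0.0435
time: 27.68
tool_pos: [0.5118, 0.385, 0.2542]
tool_rot: [1.094, 1.571, -0.43]
contact_force: [-1.2, -0.8, 0.5]
opening: 0.0115
```

```bash
python3 -m inch '0 0 5 0 0.05;0 0 10 0 0.05;0 0 15 0 0.05;0 0 20 0 0.05;0 0 30 0 0.05;0 0 35 0 0.05;0 0 20 0 0.05;0 0 0 0 0.05' 30;python3 - <<'E'
from h import *
np.set_printoptions(precision=4,suppress=True)
grab("wrist","w15");print(T_tool());crop("w15",0,0,640,480,1,"w15v");grab("scene","s4");crop("s4",200,60,160,150,4,"s4v")
E
```

```text
time: 28.35
tool_pos: [0.512, 0.3853, 0.3963]
tool_rot: [2.056, 1.56, 0.532]
contact_force: [0.5, 0.1, -0.1]
opening: 0.012
[[ 0.0057  0.9989  0.0471  0.5118]
 [ 0.0034  0.0471 -0.9989  0.3851]
 [-1.      0.0058 -0.0031  0.3931]
 [ 0.      0.      0.      1.    ]]
```

View pics/w15v.png

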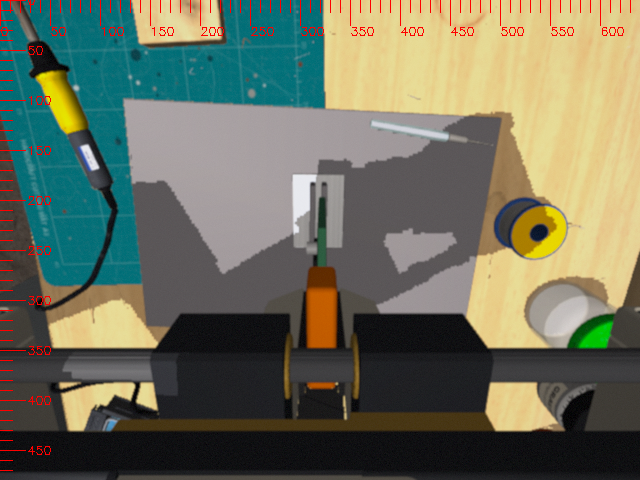

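View pics/s4v.png

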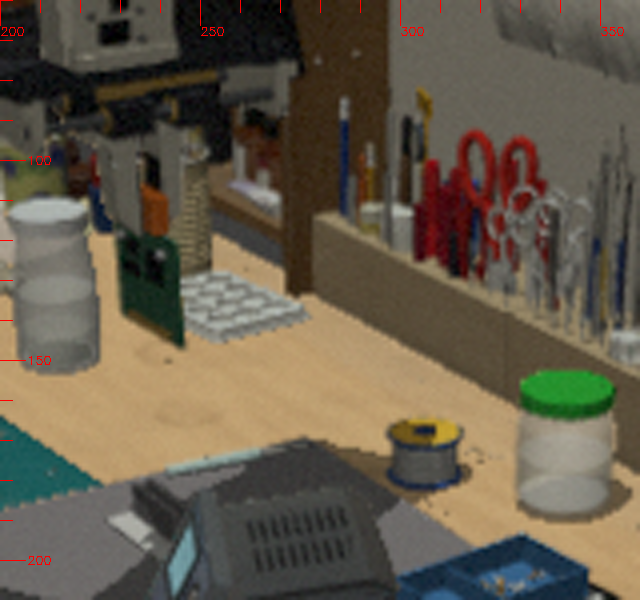

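```bash
python3 -m inch '0 0 30 0 0.05;5 -15 10 -0.1 0.05;8 -35 0 -0.1 0.05;8 -35 0 -0.1 0.05;8 -35 0 -0.1 0.05;8 -35 0 -0.1 0.05;8 -35 0 -0.1 0.05;8 -35 0 -0.1 0.05'; python3 -m inch '8 -35 0 -0.1 0.05;8 -35 0 -0.1 0.05;8 -35 0 -0.1 0.05;8 -35 0 -0.1 0.05;8 -35 0 -0.1 0.05;8 -35 0 -0.1 0.05;8 -35 0 -0.1 0.05;8 -35 0 -0.1 0.05'; python3 -m inch '8 -30 0 -0.07 0.05;7 -25 0 0 0.05;2 -20 0 0 0.05;0 0 -20 0 0.05;0 0 -20 0 0.05;0 0 0 0 0.05;0 0 0 0 0.05;0 0 0 0 0.05'; python3 - <<'E'
from h import *
np.set_printoptions(precision=4,suppress=True)
grab("wrist","w16");T=T_tool();print(T,np.degrees(np.arctan2(T[1,1],T[0,1])));crop("w16",0,0,640,480,1,"w16v");grab("scene","s5");crop("s5",350,130,160,180,4,"s5v")
E
```

```text
time: 29.12
tool_pos: [0.5646, 0.1583, 0.4274]
tool_rot: [-0.752, 1.567, -2.981]
contact_force: [0.6, -0.3, 0.1]
opening: 0.012
time: 29.78
tool_pos: [0.6287, -0.1218, 0.4272]
tool_rot: [-0.423, 1.567, 2.831]
contact_force: [0.3, 1.1, -0.7]
opening: 0.0122
time: 30.45
tool_pos: [0.6459, -0.1948, 0.3894]
tool_rot: [-0.255, 1.57, 2.934]
contact_force: [0.5, 0.6, -1.0]
opening: 0.0116
[[ 0.0011  0.0483 -0.9988  0.646 ]
 [-0.0006 -0.9988 -0.0483 -0.1947]
 [-1.      0.0006 -0.0011  0.3902]
 [ 0.      0.      0.      1.    ]] -87.23095443764427
```

View pics/w16v.png

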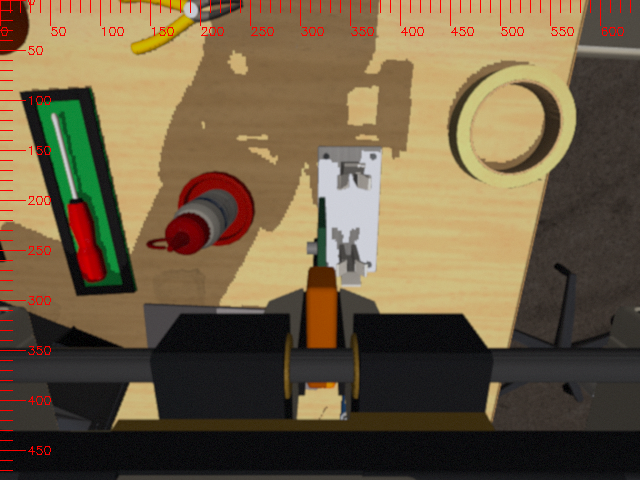

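View pics/s5v.png

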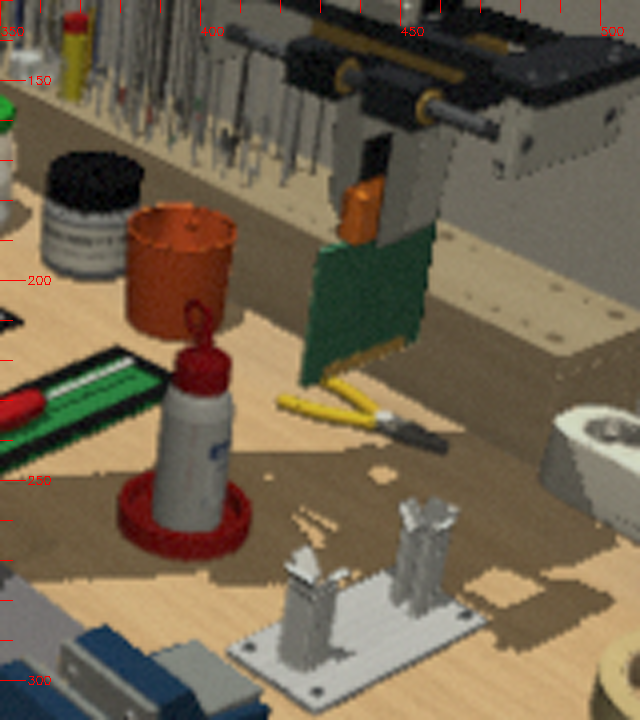

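```bash
python3 -m inch '-1 -13 0 -0.003 0.05;0 -13 -10 0 0.05;0 0 -15 0 0.05;0 0 0 0 0.05;0 0 0 0 0.05;0 0 0 0 0.05'; python3 - <<'E'
from h import *
np.set_printoptions(precision=4,suppress=True)
grab("wrist","w17");T=T_tool();print(T,np.degrees(np.arctan2(T[1,1],T[0,1])));crop("w17",240,100,160,200,4,"w17v")
z=T[2,3]-.2542+.008;c=T[:3,3]+T[:3,0]*.159
for s in (40,):
  print(z,proj("w17",[c*[1,1,0]+[.040*.9989,.04*.047,z]]))
E
```

```text
time: 31.05
tool_pos: [0.6448, -0.2216, 0.3646]
tool_rot: [2.408, 1.57, -0.69]
contact_force: [0.6, 0.2, -0.1]
opening: 0.0118
[[ 0.0011  0.0447 -0.999   0.6449]
 [-0.0006 -0.999  -0.0447 -0.2213]
 [-1.      0.0007 -0.0011  0.365 ]
 [ 0.      0.      0.      1.    ]] -87.43905813161302
0.11881133500572916 [[321.613  194.9676]]
```

View pics/w17v.png

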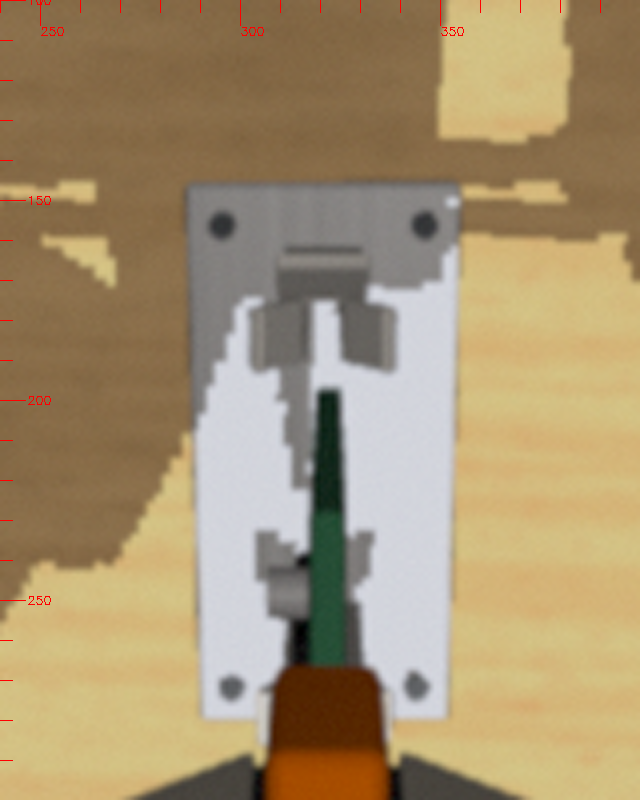

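```bash
python3 -m inch '1 0.7 -20 0 0.05;0 0 -20 0 0.05;0 0 -10 0 0.05;0 0 0 0 0.05;0 0 0 0 0.05'; python3 - <<'E'
from h import *
np.set_printoptions(precision=4,suppress=True)
grab("wrist","w18");T=T_tool();print(T);crop("w18",240,100,160,200,4,"w18v")
E
```

```text
time: 31.52
tool_pos: [0.6459, -0.2203, 0.3146]
tool_rot: [1.02, 1.571, -2.076]
contact_force: [0.1, 0.3, -0.2]
opening: 0.0118
[[ 0.0016  0.0449 -0.999   0.6461]
 [-0.0008 -0.999  -0.0449 -0.2204]
 [-1.      0.0009 -0.0016  0.3155]
 [ 0.      0.      0.      1.    ]]
```

View pics/w18v.png

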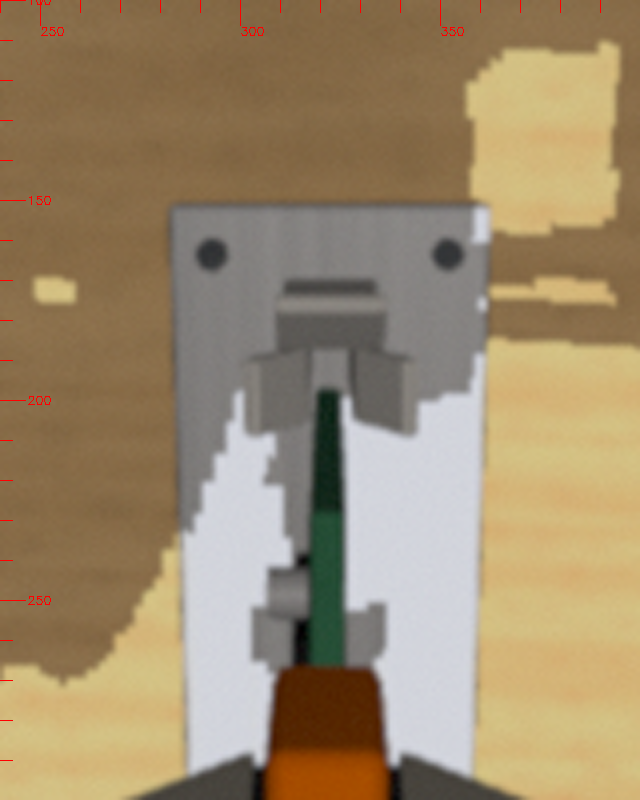

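```bash
python3 -m inch '0 0 -7 0 0.05;0 0 -7 0 0.05;0 0 -6 0 0.05;0 0 0 0 0.05;0 0 0 0 0.05'; python3 -m inch '0 0 -7 0 0.05;0 0 -7 0 0.05;0 0 -6 0 0.05;0 0 0 0 0.05;0 0 0 0 0.05'
```

```text
time: 31.98
tool_pos: [0.6457, -0.2203, 0.2936]
tool_rot: [-0.422, 1.57, 2.764]
contact_force: [-0.4, -0.3, -0.6]
opening: 0.0118
time: 32.4
tool_pos: [0.6457, -0.2202, 0.2734]
tool_rot: [-0.441, 1.569, 2.745]
contact_force: [0.8, -0.1, -0.4]
opening: 0.0119
```

No contact; the card is in the slots (bottom ≈ 27 mm). Continue to the base.

```bash
python3 -m inch '0 0 -6 0 0.05;0 0 -6 0 0.05;0 0 -4 0 0.05;0 0 0 0 0.05;0 0 0 0 0.05'; python3 -m inch '0 0 -2 0 0.05;0 0 0 0 0.05;0 0 0 0 0.05';python3 -m inch '0 0 -2 0 0.05;0 0 0 0 0.05;0 0 0 0 0.05'
```

```text
time: 32.82
tool_pos: [0.6457, -0.2203, 0.2578]
tool_rot: [-0.387, 1.57, 2.8]
contact_force: [1.4, -0.3, -0.4]
opening: 0.0117
time: 33.07
tool_pos: [0.6458, -0.2203, 0.2563]
tool_rot: [2.243, 1.571, -0.854]
contact_force: [-0.0, -0.4, -0.9]
opening: 0.0119
time: 33.32
tool_pos: [0.6457, -0.2203, 0.2541]
tool_rot: [-0.143, 1.571, 3.043]
contact_force: [-0.5, 0.1, -0.9]
opening: 0.0116
```

```bash
python3 -m inch '0 0 -1.5 0 0.05;0 0 0 0 0.05;0 0 0 0 0.05'; python3 -m inch '0 0 -1 0 0.05;0 0 0 0 0.05;0 0 0 0 0.05'
```

```text
time: 33.57
tool_pos: [0.6458, -0.2203, 0.2526]
tool_rot: [0.136, 1.571, -2.961]
contact_force: [0.4, 0.9, -1.1]
opening: 0.0117
time: 33.82
tool_pos: [0.6457, -0.2203, 0.2517]
tool_rot: [0.484, 1.571, -2.613]
contact_force: [0.1, -0.3, -0.1]
opening: 0.0117
```

```bash
python3 -m inch '0 0 -1 0 0.05;0 0 0 0 0.05;0 0 0 0 0.05'; python3 -m inch '0 0 -1 0 0.05;0 0 0 0 0.05;0 0 0 0 0.05'
```

```text
time: 34.07
tool_pos: [0.6459, -0.2204, 0.2512]
tool_rot: [2.502, 1.57, -0.595]
contact_force: [-1.4, -0.1, 2.3]
opening: 0.0119
time: 34.32
tool_pos: [0.6458, -0.2203, 0.2512]
tool_rot: [2.532, 1.569, -0.565]
contact_force: [-2.8, -0.1, 8.0]
opening: 0.012
```

```bash
python3 -m inch '0 0 1 0 0.05;0 0 0 0 0.3;0 0 0 0 0.4;0 0 0 0 0.5;0 0 0 0 0.6;0 0 0 0 0.6;0 0 0 0 0.6;0 0 0 0 0.6'; python3 -m inch '0 0 10 0 0.6;0 0 25 0 0.6;0 0 40 0 0.8;0 0 40 0 1;0 0 40 0 1;0 0 20 0 1;0 0 0 0 1;0 0 0 0 1'; python3 - <<'E'
from h import *
np.set_printoptions(precision=4,suppress=True)
grab("wrist","w19");T=T_tool();print(T);crop("w19",0,0,640,480,1,"w19v")
grab("scene","s6");crop("s6",350,130,160,180,4,"s6v")
E
```

```text
time: 34.98
tool_pos: [0.6458, -0.2203, 0.2507]
tool_rot: [0.564, 1.571, -2.532]
contact_force: [-0.4, 0.7, -0.3]
opening: 0.0528
time: 35.65
tool_pos: [0.6456, -0.2202, 0.428]
tool_rot: [2.64, 1.567, -0.457]
contact_force: [0.0, -0.8, -0.5]
opening: 0.0892
[[-0.0001  0.0448 -0.999   0.6455]
 [-0.     -0.999  -0.0448 -0.2202]
 [-1.      0.      0.0001  0.4258]
 [ 0.      0.      0.      1.    ]]
```

View pics/w19v.png

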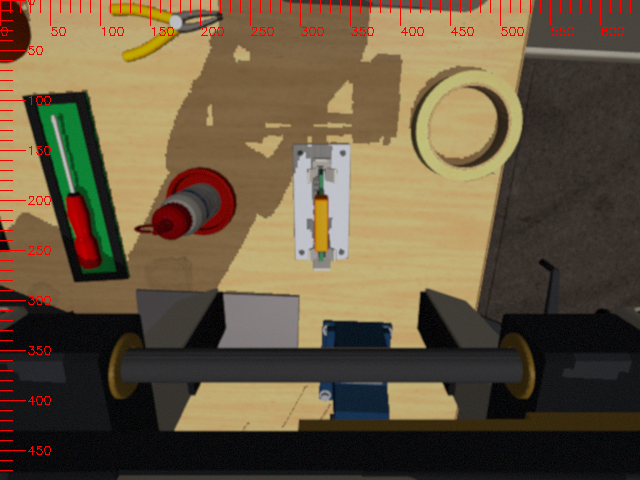

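View pics/s6v.png

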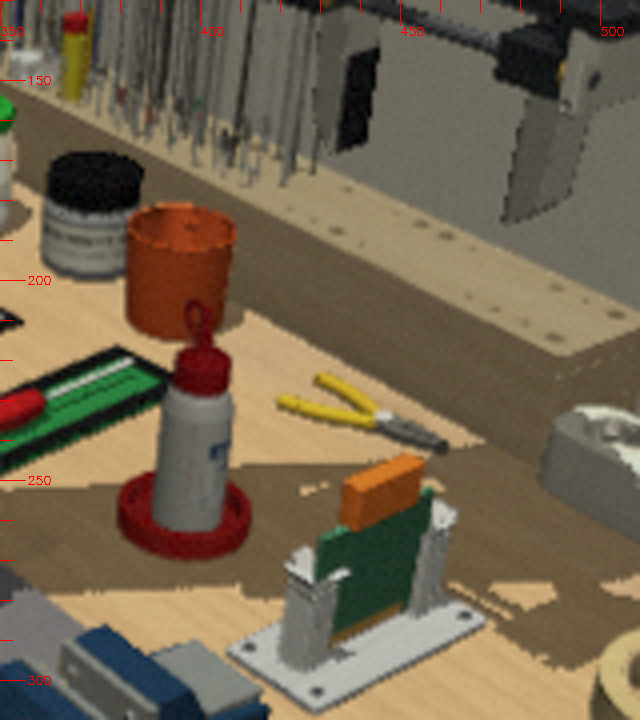

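```bash
python3 -m inch '-30 30 0 0 1;-30 38 0 0 1;-30 38 0 0 1;-30 38 0 0 1;-20 38 0 0 1;-10 20 0 0 1;0 0 0 0 1;0 0 0 0 1'; python3 - <<'E'
from h import *
np.set_printoptions(precision=4,suppress=True)
crop("w19",290,130,70,150,4,"w19a")
P=np.array([[.6446+sx*.023*.999-sy*.006*.045,-.2204+sx*.023*.045+sy*.006*.999,.1] for sx,sy in ((1,1),(1,-1),(-1,1),(-1,-1))])
print(proj("s6",P),proj("w19",P))
grab("top","t3");crop("t3",240,110,280,180,2,"t3v");grab("scene","s7")
print(readout.observe()['tool_pos'],readout.observe()['time'])
E
```

```text
time: 36.42
tool_pos: [0.509, -0.0349, 0.4249]
tool_rot: [-0.095, 1.569, 3.094]
contact_force: [0.5, -0.1, 0.4]
opening: 0.0916
[[451.9949 242.0428]
 [456.8925 244.6704]
 [435.6947 249.2502]
 [440.5702 252.0053]] [[314.1293 199.7976]
 [328.7426 199.7728]
 [314.5058 252.7822]
 [328.4988 252.7565]]
[ 0.5098 -0.0364  0.4249] 36.5167
```

View pics/t3v.png

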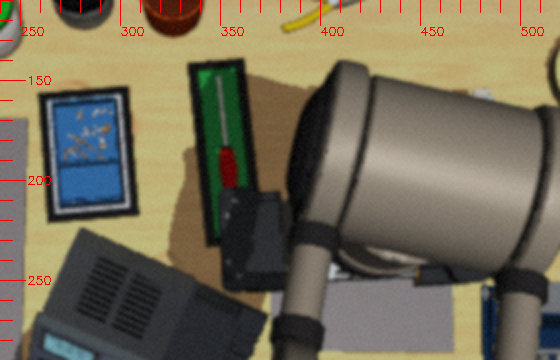

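View pics/w19a.png

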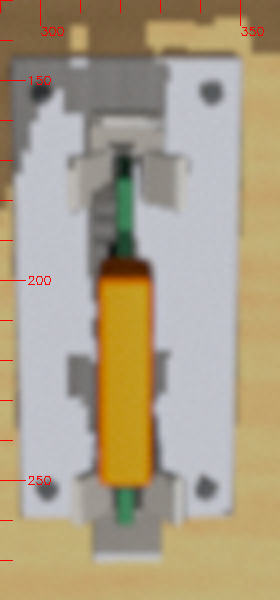

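View pics/s7.png

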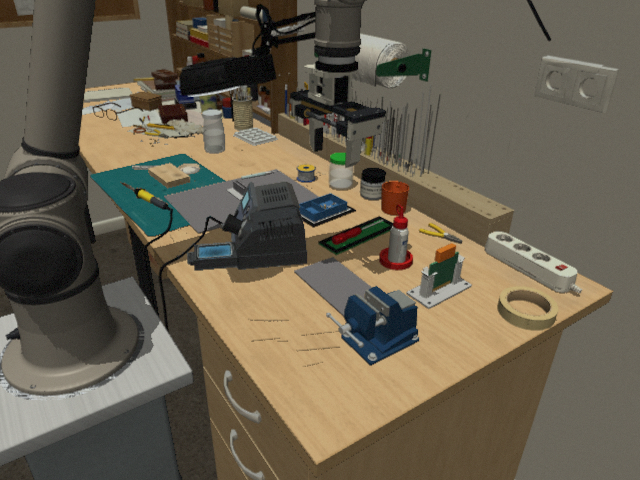

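The scene shows all four items placed, with the gripper clear. The measured bar top matches a card resting on the base. Handing in.

```bash
python3 -c "
from cell import workorder
print(workorder.hand_in())"
```

```text
the job is handed in; nothing more can be done
None
```

All four items are placed, the gripper is empty and clear of everything, and I handed the job in at about 36.5 s of the 128 s allowed. The highest force I read at the wrist was about 8 N.

What the last checks showed:
- **Screwdriver:** it lies in the green recess along its length. Wrist and top pictures confirmed this.
- **Parts tray:** it stands inside the white rectangle. Its centre is within about 1 mm of the outline's centre and it is square to within about 1°.
- **Glue bottle:** it stands upright inside the red cup, about 1 mm off-centre.
- **Circuit card:** it went down between the guides without catching and touched the base at an 8 N reading. The top of the grip bar is within 1–2 pixels of where a fully seated card should be in the scene camera. In the wrist camera it sits about 2 pixels (under 2 mm) to one side, about the slot's play.

Things that disagreed or failed:
- A few of my first two-camera point matches were wrong (misfits of several cm). I replaced them with wrist-camera measurements.
- One move command was refused for a turn value over the limit. Nothing moved, and I re-sent it corrected.
- In the last top view the arm hid the cup and the rack, so those two rest on the scene and wrist pictures.

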